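# Load and lock down the trays on the washer carrier

## Robot

A 6-joint arm with a two-finger parallel gripper is mounted at the origin on the work surface; the furniture and walls round the work are solid. World frame = base frame: x ahead of the robot, y to its left, z up, the work surface at z = 0. Lengths are in m, angles in rad, forces in N, time in s.
With the tool pointing down it reaches from about 0.375 to 0.75 m from the base axis. Payload 9 kg.
Tool frame: the origin (TCP) lies midway between the tips of the shut fingers; the grasp point (between the pads) lies 19 mm behind it; z points along the fingers, y is the line along which they close (so a half turn about z gives the same grasp; the last joint's range is limited). The gripper opens to 85 mm and grips with 20 to 120 N. Pads are 22 mm wide; open, the fingers measure 114 mm over their backs; the gripper's body (76 mm by 85 mm) begins 54 mm behind the grasp point. The pads swing forward as they close: fully open they stand 13 mm farther back than shut.
Start: joints at [-1.454, 0.104, 0.097, 1.564, 0, 1.353], TCP at [0.197, -0.567, 0.231] pointing down, gripper open.
Joint ranges: [-2.99, 2.99], [-0.84, 1.86], [-1.1, 1.16], [-1.84, 2.11], [-1.51, 1.56], [-3.14, 3.14]. Speed limits (rad/s): [2.22, 2.22, 2.57, 3.14, 3.14, 3.14].

## Interface

Orientations are given as a 3x3 rotation matrix whose columns are the frame's x, y, z axes.
In Python, from rig import * gives the robot as it stands.
- The arm moves only by the tool play_rows, never from a script. Its argument "plan" is a list of rows, each a list of 7 numbers: the shift along the tool's x, y, z in m, then the turn, a rotation vector about the tool's x, y, z in rad, then the opening, from 0 (shut) to 1 (fully open). A call has 1 to 10 rows; each row shifts and turns the commanded pose from where the row before left it, along the tool's axes as they then stand; what a row does not reach is not made up. A row lasts 1/8 s, in which the tool goes at most 62.5 mm and 10.7 degrees, less where a joint would pass 70% of its speed; a pose out of reach is approached as far as the arm can. A call is refused whole if a number of a shift passes 0.0625 or a number of a turn 0.188, either way. A call with a gripper value outside its range is refused whole. The fingers move at their own pace and stop on an object; "newtons" is the grip in N (left out, the last holds). Time passes only in rows, so rows that do not move let the fingers close. It gives the time, the measured TCP pose, the force, the opening and the grip force at its end, in the units of the state.
- observe(): the state, without advancing time (a new reading comes with each control period).
- get_image(name): name is "scene" or "top"; returns a dict with "color" (384x512x3 uint8, red, green, blue), "intrinsics" (3x3 intrinsics, pixels), "rvec" (rotation vector, rad) and "tvec" (3), from world to camera coordinates, as OpenCV has them. Camera axes: x right, y down, z forward; pixel columns grow to the right and rows downward; lengths in m; the calibration is good to about 2 mm. A picture is of the moment at which its call begins. There is no depth.
- job_done(): hands the job in; it is judged then, once.
The state is a dict: "t": time; "joint_pos": joint angles; "dq": joint speeds; "joint_efforts": joint torques, N m; "ee_pos": TCP position; "tool_rot": TCP orientation; "force": force on the tool from outside, world axes, zero at the start; "ft_torque": the same for the moment, N m; "grip_width": finger opening in m; "grasp_force": force on a finger pad.
Only numpy, scipy, OpenCV 4.12 (cv2) and the standard library are available. Lean on these libraries where they do the work, as an engineer would, in place of code of your own. Each camera call takes 0.05 s, during which the arm holds its last target. There are 200 camera calls.

## Task

Load the carrier for the parts washer: set every loose tray on a lower tray, one to a bay in whichever bays you like, turned end for end from the tray below it so that its lugs rest on the rim and it does not nest onto the parts. Put the two loose knobs into trays you have loaded, to be washed as well, and lock down each tray you loaded with a keeper on that bay's stud: tilt the keeper so that its oblong eye passes the wide head, then level it so that it lies flat on its seat under the head with its tongue over the tray and cannot lift off. Leave the other tools on the bench alone.

Things in the scene. Friction and masses are not known exactly. Their poses are not given: they have to be found in the camera images.
- wash_carrier: steel plate carrier for the parts washer, fixed, 186 x 352 mm, top face 22 mm up, with three bays side by side along its y; origin at bench level under the middle bay's centre; x points from the studs to the trays; a low lifting rail (top 48 mm up) at each end in y
- bay_1 (a point): centre of the leftmost (+y) bay of the carrier, on the face of its plate, where the underside of the fixed lower tray's centre is; axes as the carrier. Bays are 112 mm apart
- bay_2 (a point): centre of the middle bay of the carrier, on the face of its plate, where the underside of the fixed lower tray's centre is; axes as the carrier. Bays are 112 mm apart
- bay_3 (a point): centre of the rightmost (-y) bay of the carrier, on the face of its plate, where the underside of the fixed lower tray's centre is; axes as the carrier. Bays are 112 mm apart
- stud_1 (a point): axis of bay_1's stud, at the top of its seat flange (40 mm across), 87 mm above the bench, 95 mm to the -x side of bay_1; axes as the carrier. Above the flange a 6 mm neck, 17 mm long, then the wide round head, 31 mm across, 3 mm thick (underside 17, top 20 mm above this point)
- stud_2 (a point): the same point of bay_2's stud, 95 mm to the -x side of bay_2; same size as stud_1
- stud_3 (a point): the same point of bay_3's stud, 95 mm to the -x side of bay_3; same size as stud_1
- lower_tray_1: tray already in a bay (fixed; in any bay, label end towards the studs or away), same make as the loose ones. On a lower tray that points the same way a tray's lugs drop into the rim gaps: it nests. With label ends opposite the lugs rest on the rim: its underside is then 30 mm above the lower one's underside, with 4 mm of play each way
- lower_tray_2: as lower_tray_1: fixed, in any bay, its label end either way; origin and axes as tray_1
- lower_tray_3: as lower_tray_1: fixed, in any bay, its label end either way; origin and axes as tray_1
- tray_1: loose full tray, two or three are there: grey stack-nest tray of brass spacers, 110 x 62 mm at the rim, 94 x 46 mm at the foot, 34 mm high, 0.16 kg; 3 mm walls sloping in towards the foot. Origin: centre of its underside; z up, x along its length, a paper label on its +x end. Grip across the long sides under the rim; x = +11 mm is midway between the lugs
- tray_2: as tray_1. Lugs of every tray: two on each long side near the foot at x = +43 and -21 mm, 12 mm long, out to 34 mm from the middle, undersides 4 mm up. Rim gaps, 16 mm wide and deep, at the same x on both long sides
- tray_3: as tray_1; any of the loose trays may be absent
- keeper_1: hold-down keeper, 0.09 kg: dark steel plate 4 mm thick, lying flat, grip up. Origin: centre of its oblong eye, on the underside; z up, x towards the tongue. Eye 26 mm along x, 38 mm along y: level it does not pass the 31 mm head; tilted about y, nose down, it does. Nose: x = -13 (eye's edge) to -23 mm, 52 mm wide. Tongue 30 mm wide, to x = +66 mm
- keeper_2: same as keeper_1. Every keeper's black upright grip is 10 mm (x) by 26 mm (y), at x = +48 mm, its top 40 mm above the plate's underside
- keeper_3: same as keeper_1
- keeper_1_tip (a point): end of keeper_1's tongue, on the underside, 66 mm from the eye's centre along +x
- keeper_2_tip (a point): end of keeper_2's tongue, on the underside, 66 mm from the eye's centre along +x
- keeper_3_tip (a point): end of keeper_3's tongue, on the underside, 66 mm from the eye's centre along +x
- knob_1: black plastic knob, 25 mm across its foot, 18 mm high, standing loose on the bench; origin at the centre of its underside, z up
- knob_2: as knob_1. Each fits in the free half (label end) of a loose tray, beside the spacers, which stand at x = -44 to -13 mm; a tray's floor is 3 mm thick
- screwdriver_c: small blue screwdriver 138 mm long, in front of the carrier; a bystander, origin at the centre of its underside
- tape_1: roll of black tape, 62 mm across, 19 mm high, beyond the carrier's left end; a bystander, origin at the centre of its underside

How it is judged:
By the outcome, as a careful person would: the job done as asked, in the order asked, and still so for the second after the job is handed in, with the robot touching nothing.
Of tray_1, tray_2, tray_3 only 2 to 3 are there at a start; the rules pass over those that are not, and their reading is None.
At some moment in a run one of tray_1, tray_2, tray_3, keeper_1, keeper_2, keeper_3 may be knocked a few centimetres aside while the robot is not near it.
Once in a run the grip may slacken for a moment while it holds something.
It also fails if it takes over 210 s, if anything falls off the work surface, if the arm or the gripper's body presses on something with over 40 N, if the wrist force passes 120 N, or if a joint passes its speed limit or range.

## Working session

There is one attempt and no reset: what is moved stays moved. The work goes in short steps, Python scripts to look and compute and a tool call to move; the robot and the scene stay as the last step left them, time stands still between calls to the robot, and variables do not carry over. Pictures are saved under pics/ and viewed, at most 14 in all, crops included, and the job is handed in when it is done.

Besides the shell and the picture viewer there is one more tool, called by a JSON object that holds its "method" and its "body", one argument or row to a line. play_rows: Moves the arm, as the interface text tells. Its arguments: {"type":"object","properties":{"plan":{"type":"array"},"newtons":{"type":"number"}},"required":["plan"]}

```bash
ls; mkdir -p pics; python3 - <<'E'
from rig import *
import cv2,numpy as np
for n in ("scene","top"):
    g=get_image(n); cv2.imwrite(f"pics/{n}0.png",cv2.resize(g["color"][:,:,::-1],(800,600),interpolation=cv2.INTER_CUBIC))
    R=cv2.Rodrigues(np.array(g["rvec"]))[0]; print(n,g["intrinsics"],-R.T@np.array(g["tvec"]).ravel(),R[2])
s=observe();print(s)
E
```

```text
pics
scene [[356.10000579   0.         252.64593254]
 [  0.         356.10000579 197.42103207]
 [  0.           0.           1.        ]] [0.04522213 0.5124694  0.64751106] [ 0.5965073  -0.51671483 -0.61415375]
top [[354.51050265   0.         260.06779299]
 [  0.         354.51050265 194.08650401]
 [  0.           0.           1.        ]] [0.41697969 0.06186806 1.08239254] [ 0.16209421 -0.00717247 -0.98674922]
{'t': 0.1, 'joint_pos': array([-1.45374383e+00,  1.04648625e-01,  9.65770280e-02,  1.56389969e+00,
        9.50785817e-06,  1.35308262e+00]), 'dq': array([-0.00155568, -0.00105074,  0.00218934,  0.00261826,  0.00086251,
        0.0015458 ]), 'joint_efforts': array([ 7.56638241e-03, -5.58207142e+01,  5.04720569e+01,  1.29133678e-02,
       -1.67441967e-04,  2.54437708e-06]), 'ee_pos': array([ 0.19709878, -0.56639952,  0.2306113 ]), 'tool_rot': array([[ 9.44487169e-01,  3.28548278e-01, -1.27774772e-04],
       [ 3.28548198e-01, -9.44486483e-01,  1.16802535e-03],
       [ 2.63071172e-04, -1.14516513e-03, -9.99999310e-01]]), 'force': array([-0.13926546, -0.52072128,  0.21211432]), 'ft_torque': array([-0.01640072,  0.01247121, -0.03731736]), 'grasp_force': 0.0, 'grip_width': 0.08554018259529923}
```

View pics/scene0.png

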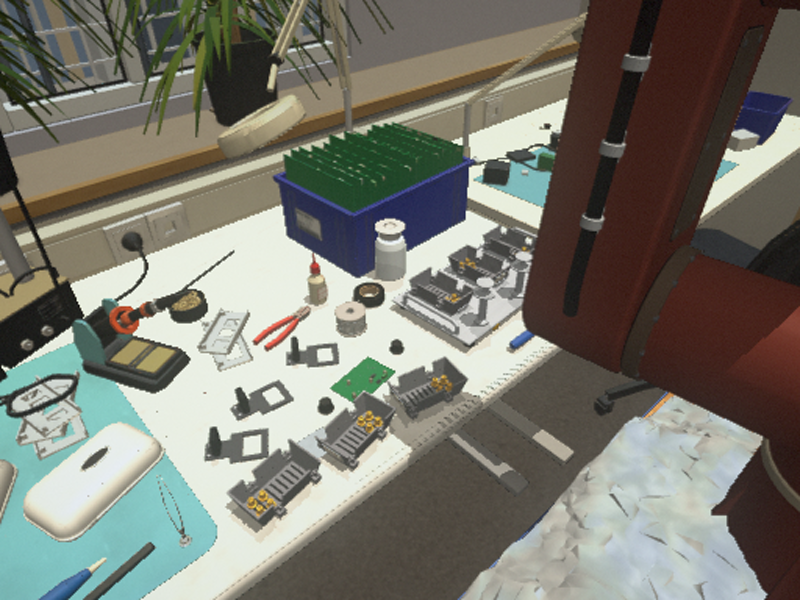

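View pics/top0.png

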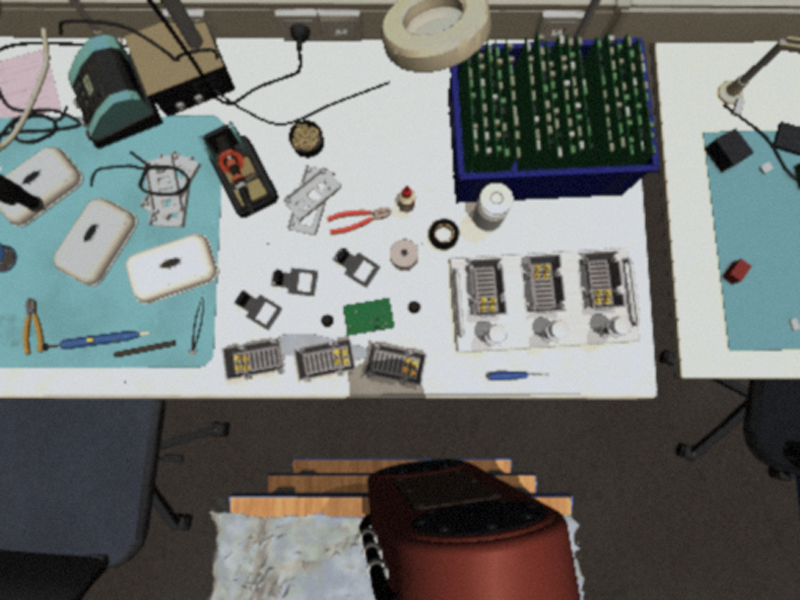

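The scene view shows three loose trays (about (275,485), (355,430), (428,385)), three keepers (235,445), (262,400), (312,353), and two knobs (326,405), (397,346). The carrier sits right of centre. The top view shows the same objects, with trays at (253,357), (325,357), (395,362) and the carrier at x 450-637.

```bash
cat > h.py <<'E'
from rig import *
import cv2,numpy as np
def cam(n):
    g=get_image(n); g["R"]=cv2.Rodrigues(np.array(g["rvec"]))[0]; g["t"]=np.array(g["tvec"]).ravel(); g["K"]=np.array(g["intrinsics"]); g["c"]=-g["R"].T@g["t"]
    return g
def ray(g,uv,z):
    uv=np.atleast_2d(np.asarray(uv,float)); d=np.c_[uv,np.ones(len(uv))]@np.linalg.inv(g["K"]).T@g["R"]
    return g["c"]+d*((z-g["c"][2])/d[:,2:3])
def proj(g,P):
    q=np.atleast_2d(P)@g["R"].T+g["t"]; q=q@g["K"].T; return q[:,:2]/q[:,2:]
def crop(g,x0,x1,y0,y1,name,s):
    im=g["color"][y0:y1,x0:x1,::-1]; cv2.imwrite(name,cv2.resize(im,None,fx=s,fy=s,interpolation=cv2.INTER_CUBIC))
E
python3 - <<'E'
from h import *
g=cam("top"); a=g["color"][148:250,140:280,::-1]; b=g["color"][150:252,280:420,::-1]
f=lambda im:cv2.resize(im,None,fx=4,fy=4,interpolation=cv2.INTER_CUBIC)
A=cv2.resize(np.hstack([a]),(790,576),interpolation=cv2.INTER_CUBIC);cv2.imwrite("pics/t1.png",A)
cv2.imwrite("pics/t2.png",cv2.resize(b,(790,576),interpolation=cv2.INTER_CUBIC))
g=cam("scene"); crop(g,125,305,200,340,"pics/s1.png",4.2)
E
```

```text
(no output)
```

View pics/t1.png

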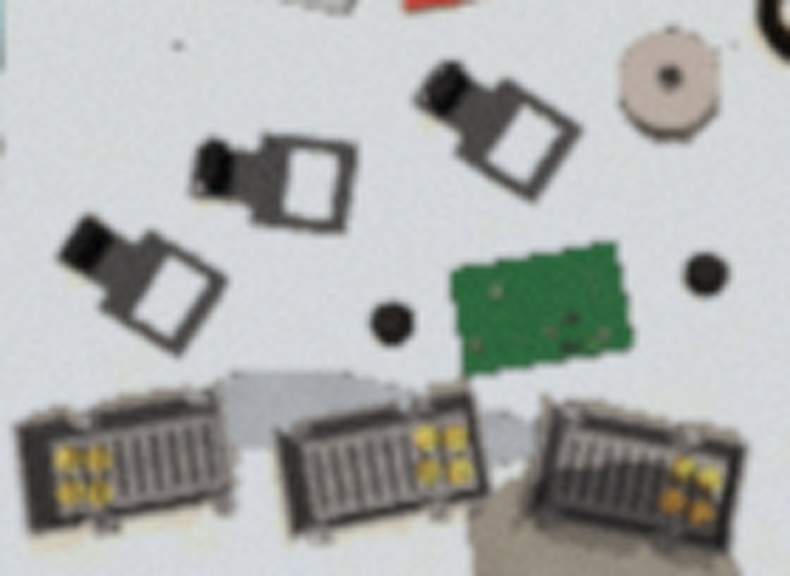

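View pics/t2.png

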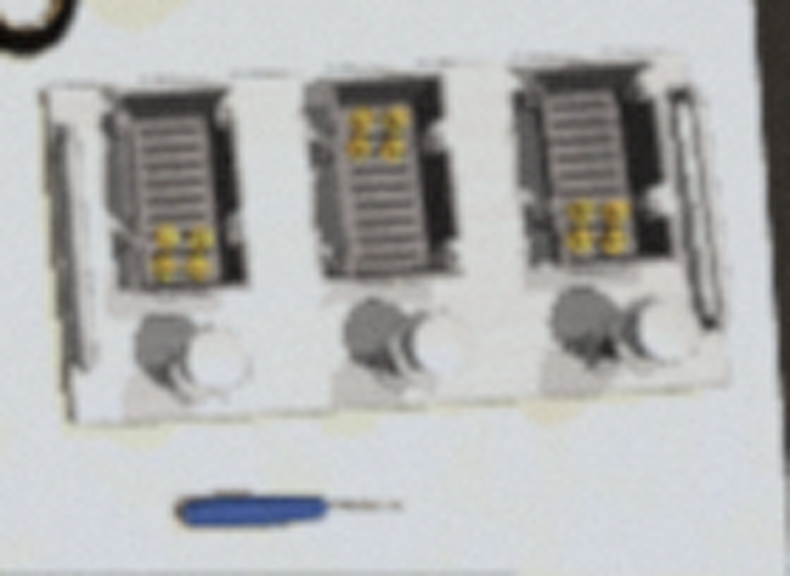

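View pics/s1.png

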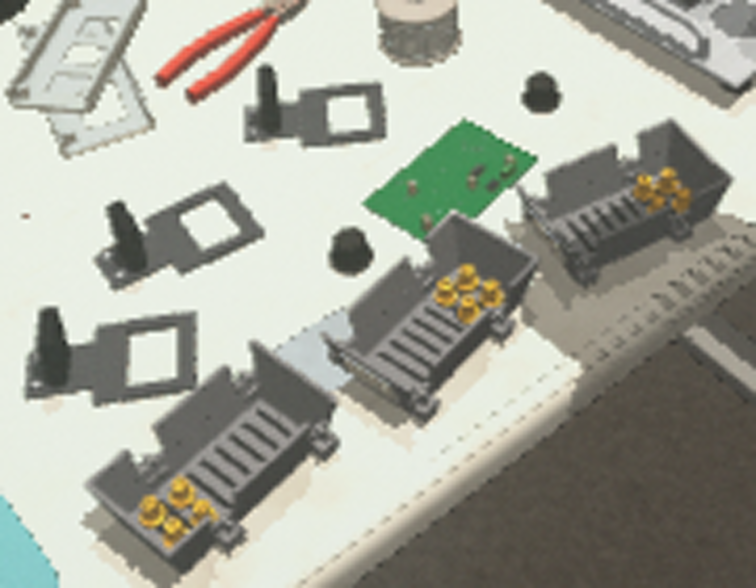

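The top crop shows the loose trays with brass on the left, right and right ends, so their labels face -y, +y and +y. The lower trays in bays 1 and 3 have brass towards the studs and bay 2 has it away. Keeper eyes are at (170,296), (315,185), (525,145) in the crop. Next I'll measure with masks.

```bash
cat >> h.py <<'E'
def comps(mask,lo,hi):
    n,l,s,c=cv2.connectedComponentsWithStats(mask.astype(np.uint8),connectivity=8)
    return [(c[i],s[i],l==i) for i in range(1,n) if lo<=s[i,4]<=hi]
def tri(ga,ua,gb,ub):
    A=[];b=[]
    for g,u in((ga,ua),(gb,ub)):
        d=g["R"].T@np.linalg.inv(g["K"])@np.array([u[0],u[1],1]); d/=np.linalg.norm(d); M=np.eye(3)-np.outer(d,d); A.append(M); b.append(M@g["c"])
    A=np.vstack(A);b=np.hstack(b); p=np.linalg.lstsq(A,b,rcond=None)[0]; return p,np.linalg.norm(A@p-b)
def brass(g):
    h=cv2.cvtColor(g["color"],cv2.COLOR_RGB2HSV); m=(h[...,0]>12)&(h[...,0]<32)&(h[...,1]>120)&(h[...,2]>90)
    m=cv2.dilate(m.astype(np.uint8),np.ones((3,3)))
    return comps(m,25,400),h
E
python3 - <<'E'
from h import *
for n in ("top","scene"):
    g=cam(n); B,h=brass(g)
    print(n,"brass"); [print(np.round(c,1),s[4],np.round(ray(g,c,.012)[0],3)) for c,s,_ in B]
    gray=cv2.cvtColor(g["color"],cv2.COLOR_RGB2GRAY)
    roi=np.zeros(gray.shape,bool)
    if n=="top": roi[150:250,142:430]=1
    else: roi[200:345,125:310]=1
    for th,nm in((45,"black"),(125,"dark")):
        print(nm)
        for c,s,l in comps((gray<th)&roi,12,3000):
            r=cv2.minAreaRect(np.argwhere(l)[:,::-1].astype(np.float32)); print(np.round(c,1),s.tolist(),np.round(ray(g,c,.0)[0],3),np.round(r[1],1),round(r[2]))
    if n=="top":
        print("holes")
        for c,s,l in comps((gray>150)&roi,40,220): print(np.round(c,1),s.tolist(),np.round(ray(g,c,.003)[0],4))
    else:
        for c,s,l in comps((gray>150)&roi,40,500): print(np.round(c,1),s.tolist(),np.round(ray(g,c,.003)[0],4))
        crop(g,245,345,135,228,"pics/s2.png",6.4)
E
```

```text
top brass
[346.3 173.3] 104 [ 0.659 -0.213  0.012]
[385.4 189.7] 110 [ 0.607 -0.331  0.012]
[308.4 194.4] 46 [ 0.592 -0.094  0.012]
[314.4 194.5] 47 [ 0.592 -0.112  0.012]
[ 16.7 213.8] 119 [0.531 0.788 0.012]
[ 24.4 212.3] 111 [0.536 0.766 0.012]
[217.9 225. ] 52 [0.498 0.181 0.012]
[154.6 231.8] 107 [0.478 0.371 0.012]
[218.  230.9] 51 [0.48  0.18  0.012]
[261.7 234.8] 118 [0.469 0.049 0.012]
[355.5 322.4] 201 [ 0.217 -0.222  0.012]
black
[282.9 154.6] [275, 150, 18, 9, 64] [ 0.721 -0.018  0.   ] [ 8. 17.] 90
[218.9 163.7] [216, 160, 7, 8, 39] [0.691 0.183 0.   ] [4.9 7.1] 45
[354.9 168.2] [354, 165, 3, 8, 18] [ 0.678 -0.244  0.   ] [7. 2.] 90
[392.8 175. ] [390, 168, 6, 16, 68] [ 0.656 -0.361  0.   ] [15.3  4.6] 81
[319.  179.7] [318, 173, 3, 15, 35] [ 0.641 -0.13   0.   ] [14.  2.] 90
[178.2 177.4] [176, 174, 6, 8, 39] [0.647 0.309 0.   ] [7. 5.] 90
[356.9 184.8] [355, 178, 5, 15, 49] [ 0.625 -0.247  0.   ] [14.1  3.3] 84
[155.3 191.2] [152, 187, 8, 9, 43] [0.603 0.378 0.   ] [5.6 7.2] 37
[394.9 191.4] [393, 188, 5, 7, 27] [ 0.604 -0.365  0.   ] [6. 4.] 90
[264.5 196.3] [262, 194
[... 3338 characters left out ...]
8, 244, 40, 25, 398] [0.644 0.283 0.   ] [19.6 39.5] 76
[208.1 259.6] [204, 254, 10, 11, 83] [0.564 0.21  0.   ] [10.  9.] 90
[286.8 268.2] [284, 267, 6, 4, 12] [0.417 0.089 0.   ] [4.9 2.1] 45
[168.3 300.8] [131, 273, 75, 65, 1585] [0.526 0.344 0.   ] [71.6 57.4] 46
[179.7 309.1] [176, 306, 9, 7, 21] [0.491 0.337 0.   ] [10.   1.8] 37
[293.2 208.6] [270, 200, 40, 21, 297] [ 0.555  -0.0796  0.003 ]
[207.3 226.8] [203, 222, 10, 10, 81] [0.658 0.144 0.003]
[174.5 253.2] [168, 248, 14, 12, 105] [0.6348 0.2603 0.003 ]
[160.8 284.7] [155, 278, 12, 14, 138] [0.5726 0.3348 0.003 ]
[299.4 286.3] [288, 278, 22, 19, 96] [0.3597 0.1076 0.003 ]
[170.9 318.2] [164, 312, 16, 13, 57] [0.4829 0.3631 0.003 ]
```

View pics/s2.png

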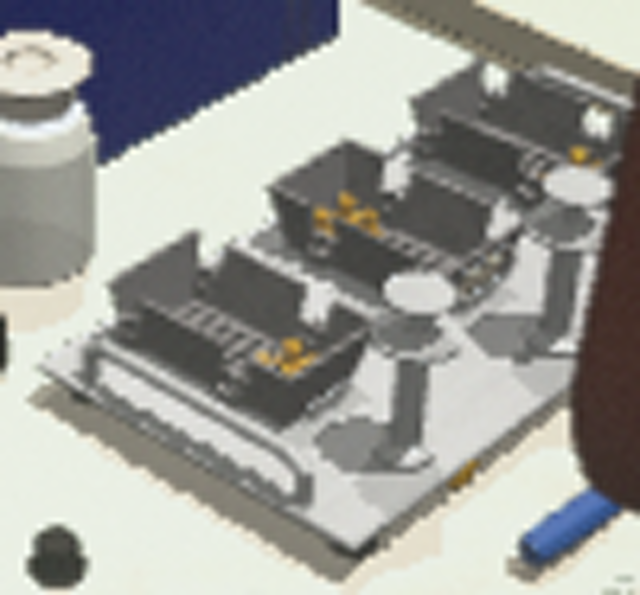

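Scene crop s2: stud 1's head is at about (419,291) and stud 2's at (577,185), and the bay directions match the top view. I'll triangulate the heads, brass, eyes and knobs.

```bash
python3 - <<'E'
from h import *
T=cam("top");S=cam("scene")
def t2(x,y):return(280+x/5.643-.4,150+y/5.643-.4)
def s2(x,y):return(245+x/6.4-.42,135+y/6.4-.42)
h=[t2(216,358),t2(440,343),t2(668,330)]; k=[s2(419,291),s2(577,185)]
for a in h: print("head top@107",np.round(ray(T,a,.107)[0],4))
for a in k: print("head scene@107",np.round(ray(S,a,.107)[0],4))
for a,b in zip(h,k): print(tri(T,a,S,b))
P=[("brassA",(154.6,231.8),(166.4,321.4)),("brassB",(218,228),(236,269.5)),("brassC",(261.7,234.8),(282.3,245.1)),("low1",(311.4,194.5),(289.8,190.2)),("low2",(346.3,173.3),(298.7,168.2)),
("k1 eye",(169.7,200.1),(160.8,284.7)),("k2eye",(194.7,180.3),(174.5,253.2)),("k3eye",(232.3,173.3),(207.3,226.8)),
("knob1",(209.1,205),(208.1,259.6)),("knob2",(264.5,196.2),(253.5,221.9))]
for n,a,b in P:
    p,e=tri(T,a,S,b); print(n,np.round(p,4),round(e,4))
# black grips
for n,g,bx in(("top",T,[(150,184,162,200),(173,170,184,186),(212,157,224,172)]),("scene",S,[(125,265,150,300),(145,240,165,270),(182,210,198,236)])):
    gr=cv2.cvtColor(g["color"],cv2.COLOR_RGB2GRAY)
    for x0,y0,x1,y1 in bx:
        s=gr[y0:y1,x0:x1]; ys,xs=np.where(s<58); print(n,xs.mean()+x0,ys.mean()+y0,len(xs),s.min())
E
```

```text
head top@107 [ 0.5243 -0.1052  0.107 ]
head top@107 [ 0.5319 -0.2156  0.107 ]
head top@107 [ 0.5385 -0.3284  0.107 ]
head scene@107 [ 0.5233 -0.1022  0.107 ]
head scene@107 [ 0.5296 -0.2134  0.107 ]
(array([ 0.52502202, -0.10531022,  0.10455429]), np.float64(0.0007743687428153483))
(array([ 0.53196765, -0.21647175,  0.10460439]), np.float64(0.00034472801012200624))
brassA [0.4789 0.3735 0.0065] 0.0023
brassB [0.4901 0.182  0.0053] 0.0011
brassC [0.4696 0.0496 0.0101] 0.0011
low1 [ 0.5876 -0.0984  0.0404] 0.0008
low2 [ 0.6533 -0.2069  0.035 ] 0.0001
k1 eye [ 0.5761  0.3331 -0.0017] 0.0006
k2eye [ 0.6386  0.2581 -0.0017] 0.0008
k3eye [ 0.6611  0.1414 -0.0009] 0.0011
knob1 [0.5607 0.211  0.0033] 0.0013
knob2 [0.5879 0.0406 0.004 ] 0.0006
top 155.24 191.32 50 6
top 178.2941176470588 177.5686274509804 51 3
top 219.0222222222222 163.95555555555555 45 8
scene nan nan 0 60
scene nan nan 0 62
scene nan nan 0 63<stdin>:18: RuntimeWarning: Mean of empty slice.
  ret = ret.dtype.type(ret / rcount)
```

{"method": "play_rows", "body": {
  "plan": [
    [0.0343,-0.0376,0,0,0,0,1],
    [0.0343,-0.0376,0,0,0,0,1],
    [0.0343,-0.0376,0,0,0,0,1],
    [0.0343,-0.0376,0,0,0,0,1],
    [0.0343,-0.0376,0,0,0,0,1],
    [0.0343,-0.0376,0,0,0,0,1],
    [0.0343,-0.0376,0,0,0,0,1],
    [0.0343,-0.0376,0,0,0,0,1],
    [0.0343,-0.0376,0,0,0,0,1],
    [0.0343,-0.0376,0,0,0,0,1]
  ],
  "newtons": 60
}}

```text
t: 1.65
ee_pos: [0.3981, -0.0974, 0.2316]
tool_rot: [[0.945, 0.328, 0.001], [0.328, -0.945, -0.001], [0.001, 0.001, -1.0]]
force: [1.1, -0.4, 0.4]
grip_width: 0.0851
grasp_force: 0.0
```

{"method": "play_rows", "body": {
  "plan": [
    [0.0343,-0.0376,0,0,0,0,1],
    [0.0343,-0.0376,0,0,0,0,1],
    [0.0343,-0.0376,0,0,0,0,1],
    [0.0343,-0.0376,0,0,0,0,1],
    [0,0,0.02,0,0,-0.171,1],
    [0,0,0.02,0,0,-0.171,1],
    [0,0,0.02,0,0,-0.171,1],
    [0,0,0.02,0,0,-0.171,1],
    [0,0,0.02,0,0,-0.171,1],
    [0,0,0.02,0,0,-0.171,1]
  ]
}}

```text
t: 2.9
ee_pos: [0.4778, 0.0882, 0.1107]
tool_rot: [[0.203, 0.979, 0.0], [0.979, -0.203, -0.0], [-0.0, 0.0, -1.0]]
force: [-0.0, 0.5, -0.1]
grip_width: 0.0856
grasp_force: 0.0
```

```bash
cat >> h.py <<'E'
from scipy.spatial.transform import Rotation as Ro
def st():
    s=observe(); R=s["tool_rot"]; print("t%.1f"%s["t"],"p",np.round(s["ee_pos"],4),"yaw%.1f"%np.degrees(np.arctan2(R[1,0],R[0,0])),"tilt",np.round(R[:,2],3),"w%.4f g%.0f"%(s["grip_width"],s["grasp_force"]),"F",np.round(s["force"],1),"j",np.round(s["joint_pos"],2)); return s
def go(x,y,z,yaw=None,tilt=0):
    "shift in the tool's present axes to xyz, and turn (rotvec, tool axes) to down tool with x-axis at yaw deg, tilted by tilt deg about its x"
    s=st(); R=s["tool_rot"]; print(" shift",np.round(R.T@(np.array([x,y,z])-s["ee_pos"]),4),end=" ")
    if yaw is not None:
        D=Ro.from_euler("z",yaw,degrees=True)*Ro.from_euler("x",180,degrees=True)*Ro.from_euler("x",tilt,degrees=True); print("turn",np.round((Ro.from_matrix(R).inv()*D).as_rotvec(),4),end="")
    print()
E
python3 - <<'E'
from h import *
go(.4777,.0891,.003,78)
T=cam("top");S=cam("scene")
for n,g in(("top",T),("scene",S)):
    for c,s,_ in brass(g)[0]:
        p=ray(g,c,.010)[0]
        if .4<p[0]<.53 and 0<p[1]<.45: print(n,np.round(c,1),s[4],np.round(p,4))
E
```

```text
t2.9 p [0.4778 0.0882 0.1107] yaw78.3 tilt [ 0. -0. -1.] w0.0856 g0 F [-0.   0.5 -0.1] j [-0.09 -0.24 -0.45  1.36 -0.    1.69]
 shift [ 0.0009 -0.0003  0.1077] turn [0.0003 0.0001 0.0051]
top [154.4 232.1] 108 [0.4768 0.3718 0.01  ]
scene [282.6 245.1] 142 [0.4697 0.0495 0.01  ]
scene [236.1 269.5] 188 [0.4873 0.1846 0.01  ]
scene [166.4 321.3] 219 [0.4779 0.3753 0.01  ]
```

{"method": "play_rows", "body": {
  "plan": [
    [0.001,0,0.03,0,0,0,1],
    [0,0,0.03,0,0,0,1],
    [0,0,0.03,0,0,0,1],
    [0,0,0.0175,0,0,0,1],
    [0,0,0,0,0,0,0],
    [0,0,0,0,0,0,0],
    [0,0,0,0,0,0,0],
    [0,0,0,0,0,0,0],
    [0,0,0,0,0,0,0]
  ],
  "newtons": 60
}}

```text
t: 4.12
ee_pos: [0.4791, 0.0891, 0.0052]
tool_rot: [[0.209, 0.978, 0.002], [0.978, -0.209, -0.0], [0.0, 0.002, -1.0]]
force: [-0.7, 0.7, 6.9]
grip_width: 0.0591
grasp_force: 65.0
```

{"method": "play_rows", "body": {
  "plan": [
    [0,0,-0.03,0,0,0,0],
    [0,0,-0.04,0,0,0,0],
    [0,0,-0.04,0,0,0,0],
    [0,0,-0.04,0,0,0,0],
    [0,0,0,0,0,-0.1664,0],
    [0,0,0,0,0,-0.1664,0],
    [0,0,0,0,0,-0.1664,0],
    [0,0,0,0,0,-0.1664,0],
    [0,0,0,0,0,-0.1664,0],
    [0,0,0,0,0,-0.1664,0]
  ]
}}

```text
t: 5.38
ee_pos: [0.4779, 0.0892, 0.154]
tool_rot: [[-0.713, 0.701, 0.0], [0.701, 0.713, -0.0], [-0.0, 0.0, -1.0]]
force: [-0.2, 0.2, -1.4]
grip_width: 0.0592
grasp_force: 65.2
```

{"method": "play_rows", "body": {
  "plan": [
    [0,0,0,0,0,-0.1664,0],
    [0,0,0,0,0,-0.1664,0],
    [0,0,0,0,0,-0.1664,0],
    [0,0,0,0,0,-0.1664,0],
    [0,0,0,0,0,-0.1664,0]
  ]
}}

```text
t: 6.0
ee_pos: [0.4779, 0.0892, 0.1539]
tool_rot: [[-0.999, -0.055, 0.0], [-0.055, 0.999, -0.0], [-0.0, -0.0, -1.0]]
force: [-0.2, -0.2, -2.0]
grip_width: 0.0595
grasp_force: 65.2
```

```bash
python3 - <<'E'
from h import *
go(.6218,-.3217,.12,183.5)
E
```

```text
t6.0 p [0.4779 0.0892 0.1539] yaw-176.9 tilt [ 0. -0. -1.] w0.0595 g65 F [-0.2 -0.2 -2. ] j [-0.09 -0.25 -0.38  1.44 -0.   -0.14]
 shift [-0.1212 -0.4181  0.034 ] turn [-0.0001  0.0001 -0.0064]
```

{"method": "play_rows", "body": {
  "plan": [
    [-0.0135,-0.0465,0,0,0,-0.006,0],
    [-0.0135,-0.0465,0,0,0,0,0],
    [-0.0135,-0.0465,0,0,0,0,0],
    [-0.0135,-0.0465,0,0,0,0,0],
    [-0.0135,-0.0465,0,0,0,0,0],
    [-0.0135,-0.0465,0,0,0,0,0],
    [-0.0135,-0.0465,0,0,0,0,0],
    [-0.0135,-0.0465,0,0,0,0,0],
    [-0.0135,-0.0465,0,0,0,0,0],
    [0,0,0.03,0,0,0,0]
  ]
}}

```text
t: 7.25
ee_pos: [0.6239, -0.3267, 0.1253]
tool_rot: [[-0.999, -0.052, 0.004], [-0.052, 0.999, -0.004], [-0.004, -0.004, -1.0]]
force: [0.3, 0.4, -1.5]
grip_width: 0.0593
grasp_force: 65.4
```

```bash
python3 - <<'E'
from h import *
go(.6218,-.3217,.055,183.5)
T=cam("top");S=cam("scene")
a=T["color"][140:240,340:430,::-1]; b=S["color"][110:200,270:390,::-1]
f=lambda im,s:cv2.resize(im,(s,560),interpolation=cv2.INTER_CUBIC)
cv2.imwrite("pics/m1.png",np.hstack([f(a,380),f(b,420)]))
for n,g in(("top",T),("scene",S)):
    for c,s,_ in brass(g)[0]: 
        if c[0]>270 and 130<c[1]<220: print(n,np.round(c,1),s[4],np.round(ray(g,c,.13)[0],4),np.round(ray(g,c,.04)[0],4))
E
```

```text
t7.2 p [ 0.6239 -0.3267  0.1253] yaw-177.0 tilt [ 0.004 -0.004 -1.   ] w0.0593 g65 F [ 0.3  0.4 -1.5] j [-0.67  0.42  0.28  1.42 -0.   -0.72]
 shift [0.002  0.0054 0.0703] turn [-0.0038  0.0035 -0.0089]
top [395.3 160.8] 104 [ 0.6675 -0.32    0.13  ] [ 0.6912 -0.3561  0.04  ]
top [346.4 173.1] 121 [ 0.6325 -0.1827  0.13  ] [ 0.6529 -0.2059  0.04  ]
top [384.8 190.7] 85 [ 0.5833 -0.2861  0.13  ] [ 0.599 -0.319  0.04 ]
top [311.6 194.1] 122 [ 0.5737 -0.0856  0.13  ] [ 0.5885 -0.0996  0.04  ]
scene [298.8 168.6] 67 [ 0.5576 -0.094   0.13  ] [ 0.6467 -0.1994  0.04  ]
scene [290.2 190.3] 38 [ 0.5071 -0.0082  0.13  ] [ 0.5874 -0.0988  0.04  ]
scene [317.1 208.6] 32 [ 0.4178 -0.0026  0.13  ] [ 0.4826 -0.0922  0.04  ]
```

View pics/m1.png

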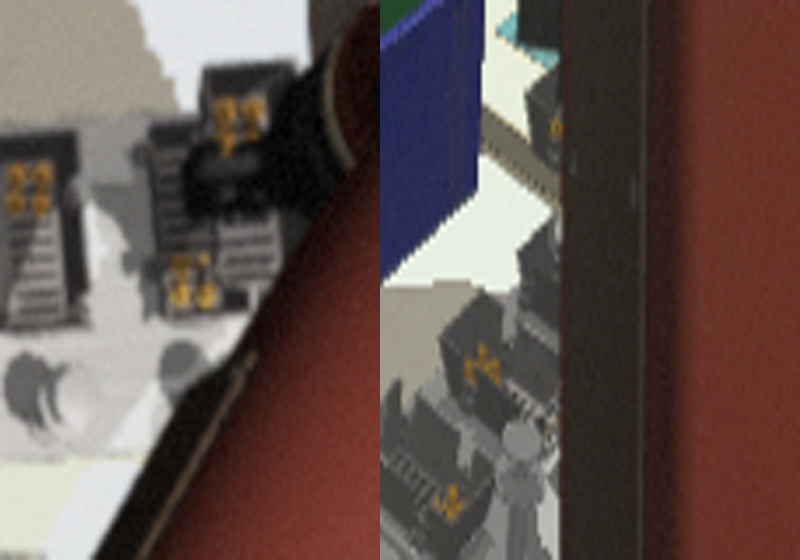

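The left half shows the held tray over bay 3 with its brass at (238,120) away from the studs, opposite the lower tray, as wanted. The scene view of bay 3 is hidden by the arm.

{"method": "play_rows", "body": {
  "plan": [
    [0,0,0.02,0,0,0,0],
    [0,0,0,0,0,0,0],
    [0,0,0,0,0,0,0]
  ]
}}

```text
t: 7.72
ee_pos: [0.6225, -0.3216, 0.1047]
tool_rot: [[-0.998, -0.056, 0.001], [-0.056, 0.998, -0.001], [-0.001, -0.001, -1.0]]
force: [-0.3, 0.2, -1.0]
grip_width: 0.0593
grasp_force: 65.4
```

```bash
python3 - <<'E'
from h import *
go(.6188,-.3218,.055,183.5)
T=cam("top")
for n,g in(("top",T),):
    for c,s,_ in brass(g)[0]: 
        if c[0]>270 and 130<c[1]<220: print(n,np.round(c,1),s[4],np.round(ray(g,c,.11)[0],4),np.round(ray(g,c,.04)[0],4))
E
```

```text
t7.7 p [ 0.6225 -0.3216  0.1047] yaw-176.8 tilt [ 0.001 -0.001 -1.   ] w0.0593 g65 F [-0.3  0.2 -1. ] j [-0.66  0.42  0.24  1.38 -0.   -0.72]
 shift [0.0037 0.0001 0.0497] turn [-0.0006  0.0006 -0.0049]
top [390.8 163.8] 112 [ 0.6642 -0.3149  0.11  ] [ 0.682 -0.342  0.04 ]
top [346.4 173.1] 122 [ 0.637  -0.1879  0.11  ] [ 0.6529 -0.2059  0.04  ]
top [311.6 194.1] 122 [ 0.577  -0.0887  0.11  ] [ 0.5885 -0.0996  0.04  ]
top [382. 192.] 25 [ 0.5832 -0.2853  0.11  ] [ 0.5952 -0.3103  0.04  ]
```

{"method": "play_rows", "body": {
  "plan": [
    [0.0035,-0.0005,0.02,0,0,-0.005,0],
    [0,0,0.015,0,0,0,0],
    [0,0,0.008,0,0,0,0],
    [0,0,0.004,0,0,0,0],
    [0,0,0,0,0,0,0]
  ]
}}

```text
t: 8.4
ee_pos: [0.6191, -0.323, 0.0576]
tool_rot: [[-0.998, -0.061, 0.001], [-0.061, 0.998, -0.001], [-0.001, -0.001, -1.0]]
force: [0.5, -0.3, -0.3]
grip_width: 0.0597
grasp_force: 65.6
```

```bash
python3 - <<'E'
from h import *
go(.6188,-.3222,.055,183.5)
T=cam("top")
crop(T,345,425,145,225,"pics/m2.png",6)
E
```

```text
t8.4 p [ 0.6191 -0.323   0.0576] yaw-176.5 tilt [ 0.001 -0.001 -1.   ] w0.0597 g66 F [ 0.5 -0.3 -0.3] j [-0.67  0.44  0.17  1.3  -0.   -0.73]
 shift [0.0003 0.0009 0.0026] turn [-0.001   0.0008 -0.0005]
```

View pics/m2.png

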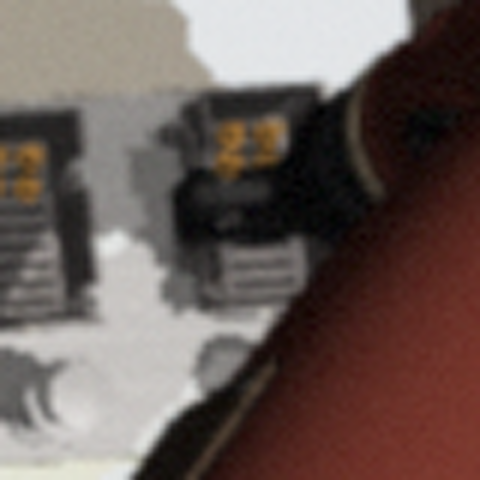

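The tray sits squarely over bay 3's lower tray, brass at (250,145). I'll lower it gently.

{"method": "play_rows", "body": {
  "plan": [
    [0,0,0.002,0,0,0,0],
    [0,0,0.001,0,0,0,0],
    [0,0,0.001,0,0,0,0],
    [0,0,0,0,0,0,0]
  ]
}}

```text
t: 8.95
ee_pos: [0.6194, -0.3232, 0.0571]
tool_rot: [[-0.998, -0.061, 0.002], [-0.061, 0.998, -0.002], [-0.002, -0.002, -1.0]]
force: [-10.7, 5.6, 25.0]
grip_width: 0.0595
grasp_force: 67.2
```

{"method": "play_rows", "body": {
  "plan": [
    [0,0,-0.003,0,0,0,0],
    [0,0,0,0,0,0,0.9],
    [0,0,0,0,0,0,0.9],
    [0,0,0,0,0,0,0.9],
    [0,0,-0.03,0,0,0,0.9],
    [0,0,-0.06,0,0,0,1],
    [0,0,-0.0343,0,0,0,1]
  ]
}}

```text
t: 9.82
ee_pos: [0.6194, -0.3231, 0.1834]
tool_rot: [[-0.998, -0.061, 0.002], [-0.061, 0.998, -0.002], [-0.002, -0.002, -1.0]]
force: [0.3, 0.1, 0.4]
grip_width: 0.0852
grasp_force: 0.0
```

```bash
python3 - <<'E'
from h import *
T=cam("top");S=cam("scene")
def allb():
  for n,g in(("top",T),("scene",S)):
    for c,s,_ in brass(g)[0]:
        for z in(.01,.04,.062):
            p=ray(g,c,z)[0]
            if .4<p[0]<.72 and -.4<p[1]<.45: print(n,np.round(c,1),s[4],np.round(p,4))
allb()
go(.483,.222,.15,279-360)
E
```

```text
top [383.2 169.3] 66 [ 0.6719 -0.3288  0.01  ]
top [383.2 169.3] 66 [ 0.6648 -0.3178  0.04  ]
top [383.2 169.3] 66 [ 0.6595 -0.3098  0.062 ]
top [346.2 172.9] 115 [ 0.6603 -0.2131  0.01  ]
top [346.2 172.9] 115 [ 0.6535 -0.2054  0.04  ]
top [346.2 172.9] 115 [ 0.6485 -0.1998  0.062 ]
top [311.6 194.1] 121 [ 0.5934 -0.1042  0.01  ]
top [311.6 194.1] 121 [ 0.5885 -0.0996  0.04  ]
top [311.6 194.1] 121 [ 0.5849 -0.0962  0.062 ]
top [217.9 225. ] 52 [0.4982 0.1813 0.01  ]
top [217.9 225. ] 52 [0.4959 0.178  0.04  ]
top [217.9 225. ] 52 [0.4943 0.1756 0.062 ]
top [154.5 232. ] 104 [0.4772 0.3713 0.01  ]
top [154.5 232. ] 104 [0.4755 0.3627 0.04  ]
top [154.5 232. ] 104 [0.4743 0.3563 0.062 ]
top [217.9 231. ] 50 [0.4804 0.181  0.01  ]
top [217.9 231. ] 50 [0.4786 0.1777 0.04  ]
top [217.9 231. ] 50 [0.4773 0.1752 0.062 ]
scene [319.3 146.9] 36 [ 0.6896 -0.3482  0.04  ]
scene [319.3 146.9] 36 [ 0.6663 -0.317   0.062 ]
scene [298.8 168.4] 71 [ 0.6775 -0.2357  0.01  ]
scene [298.8 168.4] 71 [ 0.6477 -0.2005  0.04  ]
scene [298.8 168.4] 71 [ 0.6259 -0.1747  0.062 ]
scene [289.5 190.4] 44 [ 0.6151 -0.1272  0.01  ]
scene [289.5 190.4] 44 [ 0.5883 -0.0971  0.04  ]
scene [289.5 190.4] 44 [ 0.5686 -0.075   0.062 ]
scene [317.1 208.6] 32 [ 0.5042 -0.122   0.01  ]
scene [317.1 208.6] 32 [ 0.4826 -0.0922  0.04  ]
scene [317.1 208.6] 32 [ 0.4668 -0.0703  0.062 ]
scene [236.1 269.5] 190 [0.4873 0.1848 0.01  ]
scene [236.1 269.5] 190 [0.4665 0.2002 0.04  ]
scene [236.1 269.5] 190 [0.4512 0.2116 0.062 ]
scene [166.3 321.3] 219 [0.478  0.3754 0.01  ]
scene [166.3 321.3] 219 [0.4576 0.3818 0.04  ]
scene [166.3 321.3] 219 [0.4427 0.3865 0.062 ]
t9.9 p [ 0.6205 -0.324   0.1855] yaw-176.5 tilt [ 0.006 -0.005 -1.   ] w0.0855 g0 F [ 0.1 -0.2  0.2] j [-0.67  0.4   0.36  1.52 -0.   -0.73]
 shift [0.1044 0.5535 0.0322] turn [-0.0085  0.     -1.6672]
```

{"method": "play_rows", "body": {
  "plan": [
    [0.0104,0.0553,0.003,0,0,0,1],
    [0.0104,0.0553,0.003,0,0,0,1],
    [0.0104,0.0553,0.003,0,0,0,1],
    [0.0104,0.0553,0.003,0,0,0,1],
    [0.0104,0.0553,0.003,0,0,0,1],
    [0.0104,0.0553,0.003,0,0,0,1],
    [0.0104,0.0553,0.003,0,0,0,1],
    [0.0104,0.0553,0.003,0,0,0,1],
    [0.0104,0.0553,0.003,0,0,0,1],
    [0.0104,0.0553,0.003,0,0,0,1]
  ]
}}

```text
t: 11.18
ee_pos: [0.4805, 0.2246, 0.1492]
tool_rot: [[-0.998, -0.06, -0.0], [-0.06, 0.998, -0.0], [0.0, -0.0, -1.0]]
force: [1.0, 0.1, -0.2]
grip_width: 0.0852
grasp_force: 0.0
```

{"method": "play_rows", "body": {
  "plan": [
    [0,0,0,0,0,-0.1667,1],
    [0,0,0,0,0,-0.1667,1],
    [0,0,0,0,0,-0.1667,1],
    [0,0,0,0,0,-0.1667,1],
    [0,0,0,0,0,-0.1667,1],
    [0,0,0,0,0,-0.1667,1],
    [0,0,0,0,0,-0.1667,1],
    [0,0,0,0,0,-0.1667,1],
    [0,0,0,0,0,-0.1667,1],
    [0,0,0,0,0,-0.1667,1]
  ]
}}

```text
t: 12.42
ee_pos: [0.4811, 0.2229, 0.1491]
tool_rot: [[0.162, -0.987, -0.001], [-0.987, -0.162, -0.0], [0.0, 0.001, -1.0]]
force: [0.2, -0.7, -0.1]
grip_width: 0.0853
grasp_force: 0.0
```

```bash
python3 - <<'E'
from h import *
go(.4834,.222,.003,279-360)
T=cam("top");S=cam("scene")
for n,g in(("top",T),("scene",S)):
    for c,s,_ in brass(g)[0]:
        for z in(.01,.062):
            p=ray(g,c,z)[0]
            if .4<p[0]<.72 and -.4<p[1]<.45: print(n,np.round(c,1),s[4],np.round(p,4))
E
```

```text
t12.4 p [0.4811 0.2229 0.1491] yaw-80.7 tilt [-0.001 -0.    -1.   ] w0.0853 g0 F [ 0.2 -0.7 -0.1] j [ 0.19 -0.11 -0.26  1.42 -0.   -1.55]
 shift [ 0.0013 -0.0023  0.1461] turn [ 0.0011 -0.0001  0.0052]
top [386.  169.6] 116 [ 0.6709 -0.3375  0.01  ]
top [386.  169.6] 116 [ 0.6586 -0.3181  0.062 ]
top [346.3 173.2] 100 [ 0.6591 -0.2132  0.01  ]
top [346.3 173.2] 100 [ 0.6474 -0.1999  0.062 ]
top [308.4 194.4] 46 [ 0.5924 -0.0943  0.01  ]
top [308.4 194.4] 46 [ 0.5839 -0.0867  0.062 ]
top [314.4 194.5] 47 [ 0.5921 -0.1128  0.01  ]
top [314.4 194.5] 47 [ 0.5836 -0.1043  0.062 ]
top [217.9 225. ] 52 [0.4982 0.1813 0.01  ]
top [217.9 225. ] 52 [0.4943 0.1756 0.062 ]
top [217.9 231. ] 50 [0.4804 0.181  0.01  ]
top [217.9 231. ] 50 [0.4773 0.1752 0.062 ]
scene [320.8 146.6] 50 [ 0.7197 -0.3963  0.01  ]
scene [320.8 146.6] 50 [ 0.6647 -0.3222  0.062 ]
scene [298.8 168.3] 73 [ 0.6778 -0.2362  0.01  ]
scene [298.8 168.3] 73 [ 0.6262 -0.1751  0.062 ]
scene [290.3 190.1] 45 [ 0.6145 -0.1301  0.01  ]
scene [290.3 190.1] 45 [ 0.5681 -0.0777  0.062 ]
scene [236.  269.5] 188 [0.4875 0.1847 0.01  ]
scene [236.  269.5] 188 [0.4514 0.2115 0.062 ]
scene [166.5 321.3] 222 [0.4778 0.3752 0.01  ]
scene [166.5 321.3] 222 [0.4425 0.3864 0.062 ]
```

{"method": "play_rows", "body": {
  "plan": [
    [0.001,-0.002,0.05,0,0,0.005,1],
    [0,0,0.05,0,0,0,1],
    [0,0,0.03,0,0,0,1],
    [0,0,0.0155,0,0,0,1],
    [0,0,0,0,0,0,0],
    [0,0,0,0,0,0,0],
    [0,0,0,0,0,0,0],
    [0,0,0,0,0,0,0],
    [0,0,0,0,0,0,0]
  ]
}}

```text
t: 13.65
ee_pos: [0.4848, 0.2226, 0.006]
tool_rot: [[0.151, -0.989, 0.002], [-0.989, -0.151, 0.0], [-0.0, -0.002, -1.0]]
force: [0.2, 0.0, 6.7]
grip_width: 0.0593
grasp_force: 64.9
```

{"method": "play_rows", "body": {
  "plan": [
    [0,0,-0.03,0,0,0,0],
    [0,0,-0.06,0,0,0,0],
    [0,0,-0.06,0,0,0,0],
    [0,0,0,0,0,0.1667,0],
    [0,0,0,0,0,0.1667,0],
    [0,0,0,0,0,0.1667,0],
    [0,0,0,0,0,0.1667,0],
    [0,0,0,0,0,0.1667,0]
  ]
}}

```text
t: 14.65
ee_pos: [0.4836, 0.2223, 0.1546]
tool_rot: [[-0.635, -0.773, 0.0], [-0.773, 0.635, -0.0], [0.0, -0.0, -1.0]]
force: [-0.5, 0.4, -1.3]
grip_width: 0.0593
grasp_force: 65.2
```

{"method": "play_rows", "body": {
  "plan": [
    [0,0,0,0,0,0.1667,0],
    [0,0,0,0,0,0.1667,0],
    [0,0,0,0,0,0.1667,0],
    [0,0,0,0,0,0.1667,0],
    [0,0,0,0,0,0.1667,0]
  ]
}}

```text
t: 15.28
ee_pos: [0.4836, 0.2223, 0.1546]
tool_rot: [[-0.999, -0.05, 0.0], [-0.05, 0.999, -0.0], [-0.0, -0.0, -1.0]]
force: [-0.0, 0.0, -1.2]
grip_width: 0.0595
grasp_force: 65.2
```

```bash
python3 - <<'E'
from h import *
go(.6358,-.2085,.12,183.5)
T=cam("top");S=cam("scene")
for n,g in(("top",T),("scene",S)):
    for c,s,_ in brass(g)[0]:
        if g is T and 190<c[0]<250 or g is S: print(n,np.round(c,1),s[4],np.round(ray(g,c,.16)[0],4))
E
```

```text
t15.3 p [0.4836 0.2223 0.1546] yaw-177.1 tilt [ 0. -0. -1.] w0.0595 g65 F [-0.   0.  -1.2] j [ 0.18 -0.1  -0.25  1.42 -0.    0.14]
 shift [-0.1306 -0.4378  0.0347] turn [-0.0001  0.     -0.0112]
top [196.8 243.1] 160 [0.4403 0.2179 0.16  ]
scene [125.2  53.4] 117 [ 1.7587 -0.1925  0.16  ]
scene [388.6  62.7] 391 [ 0.823 -0.942  0.16 ]
scene [106.4 111.4] 28 [1.1891 0.1494 0.16  ]
scene [  5.9 132.9] 75 [1.2518 0.4336 0.16  ]
scene [320.8 146.6] 50 [ 0.561  -0.1825  0.16  ]
scene [298.6 168.3] 66 [ 0.5289 -0.0594  0.16  ]
scene [289.8 190.2] 51 [0.4812 0.0224 0.16  ]
scene [317.3 208.3] 27 [0.3965 0.0261 0.16  ]
scene [498.6 244.1] 304 [ 0.0979 -0.1418  0.16  ]
scene [232.6 240.3] 143 [0.4442 0.2204 0.16  ]
scene [424.7 255.7] 185 [ 0.1763 -0.0129  0.16  ]
scene [166.4 321.3] 222 [0.3761 0.4075 0.16  ]
```

{"method": "play_rows", "body": {
  "plan": [
    [-0.0146,-0.0486,0,0,0,-0.011,0],
    [-0.0146,-0.0486,0,0,0,0,0],
    [-0.0146,-0.0486,0,0,0,0,0],
    [-0.0146,-0.0486,0,0,0,0,0],
    [-0.0146,-0.0486,0,0,0,0,0],
    [-0.0146,-0.0486,0,0,0,0,0],
    [-0.0146,-0.0486,0,0,0,0,0],
    [-0.0146,-0.0486,0,0,0,0,0],
    [-0.0146,-0.0486,0,0,0,0,0]
  ]
}}

```text
t: 16.5
ee_pos: [0.6437, -0.2072, 0.1546]
tool_rot: [[-0.997, -0.071, 0.0], [-0.071, 0.997, -0.0], [-0.0, -0.0, -1.0]]
force: [0.9, 0.3, -1.2]
grip_width: 0.0593
grasp_force: 65.2
```

{"method": "play_rows", "body": {
  "plan": [
    [0,0,0.03,0,0,0,0],
    [0,0,0.03,0,0,0,0],
    [0,0,0,0,0,0,0],
    [0,0,0,0,0,0,0]
  ]
}}

```text
t: 17.0
ee_pos: [0.6437, -0.2057, 0.096]
tool_rot: [[-0.998, -0.068, 0.001], [-0.068, 0.998, -0.001], [-0.001, -0.001, -1.0]]
force: [0.5, 0.1, -1.1]
grip_width: 0.0589
grasp_force: 65.3
```

```bash
python3 - <<'E'
from h import *
go(.6368,-.2083,.0575,183.5)
T=cam("top")
for c,s,_ in brass(T)[0]:
    if c[0]>300 and 150<c[1]<230: print(np.round(c,1),s[4],np.round(ray(T,c,.10)[0],4))
E
```

```text
t17.0 p [ 0.6437 -0.2057  0.096 ] yaw-176.1 tilt [ 0.001 -0.001 -1.   ] w0.0589 g65 F [ 0.5  0.1 -1.1] j [-0.5   0.35  0.13  1.35 -0.   -0.57]
 shift [ 0.0071 -0.0021  0.0385] turn [-0.0008  0.001   0.0073]
[311.6 194.3] 108 [ 0.578  -0.0901  0.1   ]
```

{"method": "play_rows", "body": {
  "plan": [
    [0.007,-0.002,0.01,0,0,0.007,0],
    [0,0,0.015,0,0,0,0],
    [0,0,0.009,0,0,0,0],
    [0,0,0,0,0,0,0]
  ]
}}

```text
t: 17.55
ee_pos: [0.6364, -0.208, 0.0606]
tool_rot: [[-0.998, -0.06, 0.0], [-0.06, 0.998, -0.0], [0.0, -0.0, -1.0]]
force: [-2.1, -0.0, 5.3]
grip_width: 0.0594
grasp_force: 65.8
```

```bash
python3 - <<'E'
from h import *
go(.6368,-.2083,.0575,183.5)
T=cam("top");S=cam("scene")
for n,g in(("top",T),("scene",S)):
  for c,s,_ in brass(g)[0]:
    if 280<c[0]<400 and 140<c[1]<230: print(n,np.round(c,1),s[4],np.round(ray(g,c,.067)[0],4))
E
```

```text
t17.6 p [ 0.6364 -0.208   0.0606] yaw-176.6 tilt [ 0. -0. -1.] w0.0594 g66 F [-2.1 -0.   5.3] j [-0.51  0.35  0.07  1.29 -0.   -0.57]
 shift [-0.0004 -0.0003  0.0031] turn [-0.0001 -0.     -0.0013]
top [311.6 194.2] 112 [ 0.5838 -0.0952  0.067 ]
scene [318.8 147. ] 36 [ 0.662  -0.3083  0.067 ]
scene [315.9 165.7] 34 [ 0.596  -0.2166  0.067 ]
scene [290.6 190.3] 43 [ 0.5625 -0.0725  0.067 ]
scene [317.1 208.6] 32 [ 0.4632 -0.0653  0.067 ]
```

{"method": "play_rows", "body": {
  "plan": [
    [0,0,0.0015,0,0,0,0],
    [0,0,0.0015,0,0,0,0],
    [0,0,0,0,0,0,0]
  ]
}}

```text
t: 18.02
ee_pos: [0.6381, -0.2087, 0.0593]
tool_rot: [[-0.998, -0.06, 0.004], [-0.06, 0.998, -0.002], [-0.004, -0.002, -1.0]]
force: [1.2, -0.4, 8.3]
grip_width: 0.0597
grasp_force: 65.8
```

```bash
python3 - <<'E'
from h import *
st()
T=cam("top");S=cam("scene")
f=lambda im,s:cv2.resize(im,(s,590),interpolation=cv2.INTER_CUBIC)
cv2.imwrite("pics/m3.png",np.hstack([f(T["color"][145:235,300:400,::-1],400),f(S["color"][130:210,270:350,::-1],400)]))
E
```

```text
t18.0 p [ 0.6381 -0.2087  0.0593] yaw-176.6 tilt [ 0.004 -0.002 -1.   ] w0.0597 g66 F [ 1.2 -0.4  8.3] j [-0.51  0.35  0.07  1.28  0.   -0.57]
```

View pics/m3.png

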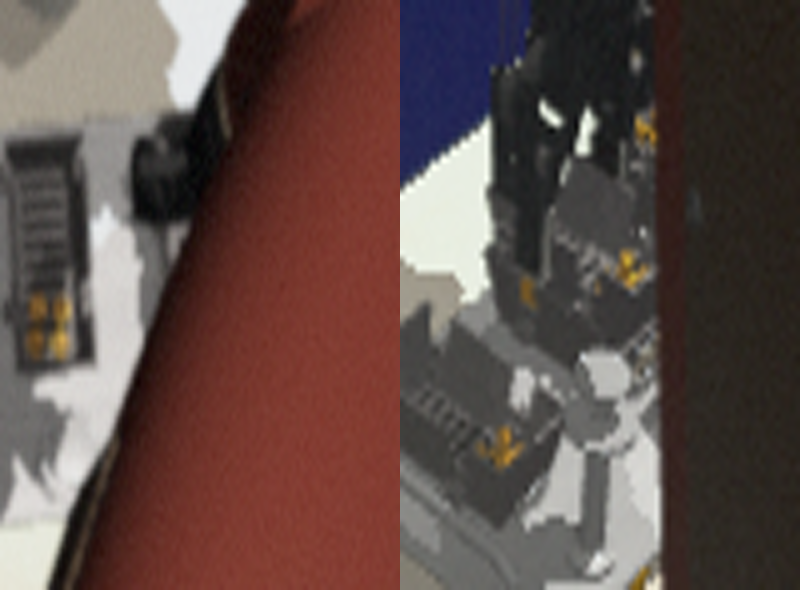

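The left view shows the tray at bay 2 mostly hidden by the arm. The right view shows it sitting on bay 2, brass at (628,268) on the stud side. I'll press down a bit further.

{"method": "play_rows", "body": {
  "plan": [
    [0,0,0.001,0,0,0,0],
    [0,0,0.001,0,0,0,0],
    [0,0,0,0,0,0,0],
    [0,0,0,0,0,0,0]
  ]
}}

```text
t: 18.62
ee_pos: [0.6382, -0.2098, 0.058]
tool_rot: [[-0.998, -0.059, 0.004], [-0.059, 0.998, -0.004], [-0.004, -0.004, -1.0]]
force: [-0.0, -3.9, 12.7]
grip_width: 0.0596
grasp_force: 66.0
```

{"method": "play_rows", "body": {
  "plan": [
    [0,0,-0.002,0,0,0,0],
    [0,0,0,0,0,0,0.9],
    [0,0,0,0,0,0,0.9],
    [0,0,0,0,0,0,0.9],
    [0,0,-0.03,0,0,0,0.9],
    [0,0,-0.06,0,0,0,1]
  ]
}}

```text
t: 19.38
ee_pos: [0.6346, -0.2069, 0.1453]
tool_rot: [[-0.998, -0.06, -0.005], [-0.06, 0.998, 0.003], [0.005, 0.003, -1.0]]
force: [1.1, -0.9, 1.4]
grip_width: 0.0855
grasp_force: 0.0
```

```bash
python3 - <<'E'
from h import *
go(.4841,.334,.15,279-360)
E
```

```text
t19.4 p [ 0.6346 -0.2069  0.1453] yaw-176.6 tilt [-0.005  0.003 -1.   ] w0.0855 g0 F [ 1.1 -0.9  1.4] j [-0.51  0.32  0.18  1.44 -0.   -0.57]
 shift [ 0.118   0.5489 -0.0024] turn [ 6.7000e-03 -1.1000e-03 -1.6681e+00]
```

{"method": "play_rows", "body": {
  "plan": [
    [0.0118,0.0549,0,0,0,0,1],
    [0.0118,0.0549,0,0,0,0,1],
    [0.0118,0.0549,0,0,0,0,1],
    [0.0118,0.0549,0,0,0,0,1],
    [0.0118,0.0549,0,0,0,0,1],
    [0.0118,0.0549,0,0,0,0,1],
    [0.0118,0.0549,0,0,0,0,1],
    [0.0118,0.0549,0,0,0,0,1],
    [0.0118,0.0549,0,0,0,0,1],
    [0.0118,0.0549,0,0,0,0,1]
  ]
}}

```text
t: 20.62
ee_pos: [0.4851, 0.3348, 0.1475]
tool_rot: [[-0.998, -0.06, 0.0], [-0.06, 0.998, 0.0], [-0.0, 0.0, -1.0]]
force: [1.0, -0.3, -0.2]
grip_width: 0.0854
grasp_force: 0.0
```

{"method": "play_rows", "body": {
  "plan": [
    [0,0,0,0,0,-0.1667,1],
    [0,0,0,0,0,-0.1667,1],
    [0,0,0,0,0,-0.1667,1],
    [0,0,0,0,0,-0.1667,1],
    [0,0,0,0,0,-0.1667,1],
    [0,0,0,0,0,-0.1667,1],
    [0,0,0,0,0,-0.1667,1],
    [0,0,0,0,0,-0.1667,1],
    [0,0,0,0,0,-0.1667,1],
    [0,0,0,0,0,-0.1667,1]
  ]
}}

```text
t: 21.88
ee_pos: [0.4858, 0.333, 0.1474]
tool_rot: [[0.161, -0.987, -0.0], [-0.987, -0.161, -0.0], [0.0, 0.0, -1.0]]
force: [0.3, -0.1, -0.1]
grip_width: 0.0855
grasp_force: 0.0
```

```bash
python3 - <<'E'
from h import *
go(.4841,.334,.003,279-360)
T=cam("top");S=cam("scene")
for n,g in(("top",T),("scene",S)):
    for c,s,_ in brass(g)[0]:
        for z in(.01,.062):
            p=ray(g,c,z)[0]
            if .4<p[0]<.72 and -.4<p[1]<.45: print(n,np.round(c,1),s[4],np.round(p,4))
f=lambda im,s:cv2.resize(im,(s,590),interpolation=cv2.INTER_CUBIC)
cv2.imwrite("pics/m4.png",np.hstack([f(T["color"][145:235,300:410,::-1],480),f(S["color"][120:200,300:350,::-1],310)]))
E
```

```text
t21.9 p [0.4858 0.333  0.1474] yaw-80.7 tilt [-0. -0. -1.] w0.0855 g0 F [ 0.3 -0.1 -0.1] j [ 0.38  0.07 -0.09  1.41 -0.   -1.35]
 shift [-0.0012  0.0014  0.1444] turn [ 0.0004 -0.0001  0.0044]
top [386.1 169.7] 116 [ 0.6708 -0.3376  0.01  ]
top [386.1 169.7] 116 [ 0.6585 -0.3182  0.062 ]
top [348.  190.9] 52 [ 0.6035 -0.2165  0.01  ]
top [348.  190.9] 52 [ 0.5945 -0.203   0.062 ]
top [354.  190.6] 49 [ 0.6045 -0.2351  0.01  ]
top [354.  190.6] 49 [ 0.5954 -0.2207  0.062 ]
top [308.4 194.4] 46 [ 0.5924 -0.0943  0.01  ]
top [308.4 194.4] 46 [ 0.5839 -0.0867  0.062 ]
top [314.4 194.5] 47 [ 0.5921 -0.1128  0.01  ]
top [314.4 194.5] 47 [ 0.5836 -0.1043  0.062 ]
top [156.6 231.5] 81 [0.4787 0.365  0.01  ]
top [156.6 231.5] 81 [0.4757 0.3503 0.062 ]
scene [320.8 146.6] 50 [ 0.7197 -0.3963  0.01  ]
scene [320.8 146.6] 50 [ 0.6647 -0.3222  0.062 ]
scene [316.2 165.7] 31 [ 0.6495 -0.2889  0.01  ]
scene [316.2 165.7] 31 [ 0.6002 -0.2236  0.062 ]
scene [290.3 190.1] 45 [ 0.6145 -0.1301  0.01  ]
scene [290.3 190.1] 45 [ 0.5681 -0.0777  0.062 ]
scene [317.3 208.3] 27 [ 0.5046 -0.1235  0.01  ]
scene [317.3 208.3] 27 [ 0.4671 -0.0716  0.062 ]
scene [166.4 321.3] 210 [0.478  0.3753 0.01  ]
scene [166.4 321.3] 210 [0.4427 0.3865 0.062 ]
```

View pics/m4.png

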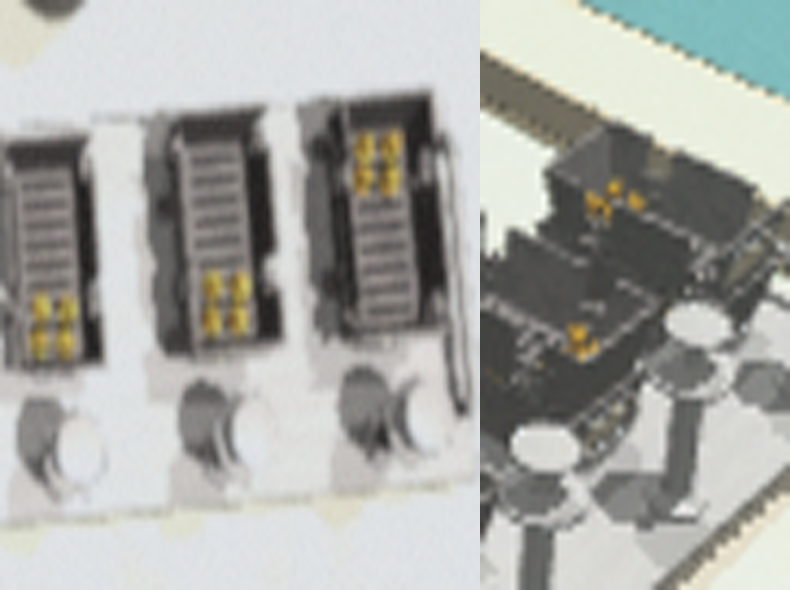

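The view shows trays sitting level in bays 2 and 3, each with brass opposite to the lower tray's. On to tray A.

{"method": "play_rows", "body": {
  "plan": [
    [-0.001,0.0015,0.05,0,0,0.004,1],
    [0,0,0.05,0,0,0,1],
    [0,0,0.03,0,0,0,1],
    [0,0,0.014,0,0,0,1],
    [0,0,0,0,0,0,0],
    [0,0,0,0,0,0,0],
    [0,0,0,0,0,0,0],
    [0,0,0,0,0,0,0],
    [0,0,0,0,0,0,0]
  ]
}}

```text
t: 23.1
ee_pos: [0.4855, 0.3342, 0.0053]
tool_rot: [[0.151, -0.989, 0.003], [-0.989, -0.151, 0.001], [-0.001, -0.003, -1.0]]
force: [-0.7, -0.1, 6.7]
grip_width: 0.0593
grasp_force: 65.1
```

{"method": "play_rows", "body": {
  "plan": [
    [0,0,-0.03,0,0,0,0],
    [0,0,-0.06,0,0,0,0],
    [0,0,-0.06,0,0,0,0],
    [0,0,0,0,0,0.1667,0],
    [0,0,0,0,0,0.1667,0],
    [0,0,0,0,0,0.1667,0],
    [0,0,0,0,0,0.1667,0],
    [0,0,0,0,0,0.1667,0]
  ]
}}

```text
t: 24.1
ee_pos: [0.4843, 0.3337, 0.1537]
tool_rot: [[-0.635, -0.773, 0.0], [-0.773, 0.635, -0.0], [0.0, -0.0, -1.0]]
force: [-0.2, -0.1, -1.9]
grip_width: 0.06
grasp_force: 65.6
```

{"method": "play_rows", "body": {
  "plan": [
    [0,0,0,0,0,0.1667,0],
    [0,0,0,0,0,0.1667,0],
    [0,0,0,0,0,0.1667,0],
    [0,0,0,0,0,0.1667,0],
    [0,0,0,0,0,0.1667,0],
    [0,0,0,0,0,0,0]
  ]
}}

```text
t: 24.85
ee_pos: [0.4843, 0.3338, 0.1537]
tool_rot: [[-0.998, -0.057, 0.0], [-0.057, 0.998, -0.0], [-0.0, -0.0, -1.0]]
force: [0.6, 0.8, -1.6]
grip_width: 0.0594
grasp_force: 65.5
```

```bash
python3 - <<'E'
from h import *
go(.606,-.099,.12,183.5)
T=cam("top");S=cam("scene")
for n,g in(("top",T),("scene",S)):
    for c,s,_ in brass(g)[0]:
        p=ray(g,c,.16)[0]
        if .4<p[0]<.7 and .2<p[1]<.5: print(n,np.round(c,1),s[4],np.round(p,4))
E
```

```text
t24.9 p [0.4843 0.3338 0.1537] yaw-176.8 tilt [ 0. -0. -1.] w0.0594 g66 F [ 0.6  0.8 -1.6] j [ 0.38  0.07 -0.08  1.42 -0.    0.32]
 shift [-0.0971 -0.4389  0.0337] turn [-0.0001  0.     -0.0045]
top [154.1 210. ] 114 [0.5258 0.332  0.16  ]
scene [161.4 250.5] 148 [0.5139 0.3362 0.16  ]
```

{"method": "play_rows", "body": {
  "plan": [
    [-0.0108,-0.0487,0,0,0,0,0],
    [-0.0108,-0.0487,0,0,0,0,0],
    [-0.0108,-0.0487,0,0,0,0,0],
    [-0.0108,-0.0487,0,0,0,0,0],
    [-0.0108,-0.0487,0,0,0,0,0],
    [-0.0108,-0.0487,0,0,0,0,0],
    [-0.0108,-0.0487,0,0,0,0,0],
    [-0.0108,-0.0487,0,0,0,0,0],
    [-0.0108,-0.0487,0,0,0,0,0]
  ]
}}

```text
t: 26.08
ee_pos: [0.606, -0.1001, 0.1537]
tool_rot: [[-0.998, -0.059, 0.0], [-0.059, 0.998, -0.0], [-0.0, -0.0, -1.0]]
force: [-0.3, 0.1, -2.3]
grip_width: 0.0592
grasp_force: 65.6
```

{"method": "play_rows", "body": {
  "plan": [
    [0,0,0.03,0,0,0,0],
    [0,0,0.03,0,0,0,0],
    [0,0,0,0,0,0,0],
    [0,0,0,0,0,0,0]
  ]
}}

```text
t: 26.58
ee_pos: [0.6062, -0.0985, 0.095]
tool_rot: [[-0.998, -0.057, 0.001], [-0.057, 0.998, -0.001], [-0.001, -0.001, -1.0]]
force: [0.0, 0.6, -0.8]
grip_width: 0.059
grasp_force: 65.8
```

```bash
python3 - <<'E'
from h import *
go(.6058,-.0987,.0573,183.5)
T=cam("top");S=cam("scene")
for n,g in(("top",T),("scene",S)):
    for c,s,_ in brass(g)[0]:
        p=ray(g,c,.103)[0]
        if .5<p[0]<.7 and -.2<p[1]<.0: print(n,np.round(c,1),s[4],np.round(p,4))
E
```

```text
t26.6 p [ 0.6062 -0.0985  0.095 ] yaw-176.7 tilt [ 0.001 -0.001 -1.   ] w0.0590 g66 F [ 0.   0.6 -0.8] j [-0.37  0.16 -0.09  1.32 -0.   -0.43]
 shift [ 0.0005 -0.0001  0.0377] turn [-0.0006  0.0012 -0.004 ]
scene [315.9 165.5] 34 [ 0.5624 -0.1721  0.103 ]
scene [290.2 190.3] 38 [ 0.5311 -0.0354  0.103 ]
```

{"method": "play_rows", "body": {
  "plan": [
    [0,0,0.02,0,0,-0.004,0],
    [0,0,0.012,0,0,0,0],
    [0,0,0.003,0,0,0,0],
    [0,0,0.0015,0,0,0,0],
    [0,0,0.0015,0,0,0,0],
    [0,0,0,0,0,0,0]
  ]
}}

```text
t: 27.42
ee_pos: [0.6063, -0.099, 0.0573]
tool_rot: [[-0.998, -0.06, 0.002], [-0.06, 0.998, -0.001], [-0.001, -0.002, -1.0]]
force: [-4.4, -1.2, 13.3]
grip_width: 0.0591
grasp_force: 66.9
```

{"method": "play_rows", "body": {
  "plan": [
    [0,0,-0.002,0,0,0,0],
    [0,0,0,0,0,0,0.9],
    [0,0,0,0,0,0,0.9],
    [0,0,0,0,0,0,0.9],
    [0,0,-0.03,0,0,0,0.9],
    [0,0,-0.06,0,0,0,0.9],
    [0.01,0.046,0,0,0,0,0.5],
    [0.01,0.046,0,0,0,0,0.5],
    [0,0.046,0,0,0,0,0.5]
  ]
}}

```text
t: 28.55
ee_pos: [0.5769, 0.0394, 0.1477]
tool_rot: [[-0.998, -0.059, 0.0], [-0.059, 0.998, 0.0], [-0.0, 0.0, -1.0]]
force: [1.7, 0.3, -0.8]
grip_width: 0.0426
grasp_force: 0.0
```

{"method": "play_rows", "body": {
  "plan": [
    [0,0,0,0,0,0.1745,0.5],
    [0,0,0,0,0,0.1745,0.5],
    [0,0,0,0,0,0.1745,0.5],
    [0,0,0,0,0,0.1745,0.5],
    [0,0,0,0,0,0.1745,0.5],
    [0,0,0,0,0,0.1745,0.5],
    [0,0,0,0,0,0.1745,0.5],
    [0,0,0,0,0,0.1745,0.5],
    [0,0,0,0,0,0.1745,0.5]
  ]
}}

```text
t: 29.68
ee_pos: [0.5774, 0.0382, 0.1474]
tool_rot: [[-0.054, 0.999, -0.0], [0.999, 0.054, 0.0], [0.0, -0.0, -1.0]]
force: [1.3, -1.0, 0.5]
grip_width: 0.0427
grasp_force: 0.0
```

```bash
python3 - <<'E'
from h import *
go(.588,.0405,.003,93.5)
T=cam("top");S=cam("scene")
for n,g in(("top",T),("scene",S)):
    gr=cv2.cvtColor(g["color"],cv2.COLOR_RGB2GRAY)
    for c,s,l in comps(gr<(70 if g is T else 95),15,100):
        p=ray(g,c,.006)[0]
        if .5<p[0]<.7 and -.0<p[1]<.45: print(n,"dark",np.round(c,1),s[4],np.round(p,4))
    for c,s,_ in brass(g)[0]:
        p=ray(g,c,.062)[0]
        if .5<p[0]<.7 and -.4<p[1]<.0: print(n,np.round(c,1),s[4],np.round(p,4))
E
```

```text
t29.7 p [0.5774 0.0382 0.1474] yaw93.1 tilt [-0.  0. -1.] w0.0427 g0 F [ 1.3 -1.   0.5] j [-0.16  0.04 -0.12  1.41  0.    1.36]
 shift [0.0017 0.0107 0.1444] turn [-0.0003 -0.0001 -0.0069]
top dark [178.2 177.7] 54 [0.6446 0.3074 0.006 ]
top dark [155.5 191.4] 56 [0.6016 0.3756 0.006 ]
top dark [209.1 205. ] 40 [0.5599 0.21   0.006 ]
top [386.  169.6] 116 [ 0.6586 -0.3181  0.062 ]
top [307.9 174.1] 43 [ 0.6445 -0.0865  0.062 ]
top [313.6 174.4] 47 [ 0.6437 -0.1032  0.062 ]
top [351.  190.8] 107 [ 0.5947 -0.2118  0.062 ]
scene dark [253.5 222.1] 59 [0.5858 0.0431 0.006 ]
scene dark [243.6 242.3] 19 [0.5459 0.1122 0.006 ]
scene dark [179.4 258.5] 17 [0.6091 0.2619 0.006 ]
scene dark [208.1 259.5] 92 [0.5595 0.2127 0.006 ]
scene dark [161.2 293.1] 16 [0.5493 0.3464 0.006 ]
scene [320.8 146.6] 50 [ 0.6647 -0.3222  0.062 ]
scene [315.9 165.5] 34 [ 0.6014 -0.2236  0.062 ]
scene [275.5 175.8] 89 [ 0.645  -0.0964  0.062 ]
```

{"method": "play_rows", "body": {
  "plan": [
    [0.0015,0.0107,0.05,0,0,0,0.5],
    [0,0,0.05,0,0,0,0.5],
    [0,0,0.03,0,0,0,0.5],
    [0,0,0.0145,0,0,0,0.5],
    [0,0,0,0,0,0,0],
    [0,0,0,0,0,0,0],
    [0,0,0,0,0,0,0],
    [0,0,0,0,0,0,0]
  ],
  "newtons": 30
}}

```text
t: 30.78
ee_pos: [0.5888, 0.0401, 0.004]
tool_rot: [[-0.06, 0.998, 0.001], [0.998, 0.06, -0.0], [-0.0, 0.001, -1.0]]
force: [0.6, -0.1, 0.2]
grip_width: 0.0234
grasp_force: 29.5
```

{"method": "play_rows", "body": {
  "plan": [
    [0,0,-0.03,0,0,0,0],
    [0,0,-0.06,0,0,0,0],
    [0,0,-0.05,0,0,0,0],
    [0,0,0,0,0,0,0]
  ]
}}

```text
t: 31.28
ee_pos: [0.591, 0.0398, 0.1486]
tool_rot: [[-0.06, 0.998, 0.008], [0.998, 0.06, -0.001], [-0.002, 0.008, -1.0]]
force: [0.4, 0.2, -0.9]
grip_width: 0.0234
grasp_force: 29.5
```

```bash
python3 - <<'E'
from h import *
go(.6008,-.099,.15,93.5)
T=cam("top");S=cam("scene")
f=lambda im,s:cv2.resize(im,(s,450),interpolation=cv2.INTER_CUBIC)
cv2.imwrite("pics/k1.png",np.hstack([f(S["color"][160:240,225:325,::-1],560)]))
E
```

```text
t31.3 p [0.591  0.0398 0.1486] yaw93.4 tilt [ 0.008 -0.001 -1.   ] w0.0234 g30 F [ 0.4  0.2 -0.9] j [-0.15  0.07 -0.09  1.4  -0.    1.36]
 shift [-0.1392  0.0015 -0.0012] turn [ 0.0083  0.0019 -0.001 ]
```

View pics/k1.png

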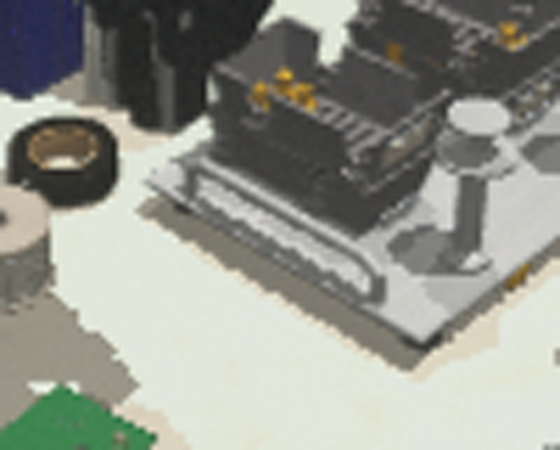

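The knob is gone from the bench and held (width 23 mm). Tray A sits square in bay 1.

{"method": "play_rows", "body": {
  "plan": [
    [-0.046,0.0005,0,0,0,0,0],
    [-0.046,0.0005,0,0,0,0,0],
    [-0.047,0.0005,0,0,0,0,0],
    [0,0,0,0,0,0,0],
    [0,0,0.03,0,0,0,0],
    [0,0,0,0,0,0,0]
  ]
}}

```text
t: 32.12
ee_pos: [0.5956, -0.0969, 0.1095]
tool_rot: [[-0.06, 0.998, -0.006], [0.998, 0.06, 0.002], [0.003, -0.006, -1.0]]
force: [0.3, 1.5, 0.5]
grip_width: 0.0235
grasp_force: 29.5
```

```bash
python3 - <<'E'
from h import *
go(.6005,-.099,.061,93.5)
E
```

```text
t32.1 p [ 0.5956 -0.0969  0.1095] yaw93.5 tilt [-0.006  0.002 -1.   ] w0.0235 g30 F [0.3 1.5 0.5] j [-0.38  0.14 -0.09  1.35  0.    1.13]
 shift [-0.0026  0.005   0.0484] turn [-0.0058 -0.0028 -0.0007]
```

{"method": "play_rows", "body": {
  "plan": [
    [0,0,0.01,0,0,0,0],
    [0,0,0,0,0,0,0],
    [0,0,0,0,0,0,0],
    [0,0,0,0,0,0,0]
  ]
}}

```text
t: 32.62
ee_pos: [0.5983, -0.0985, 0.1037]
tool_rot: [[-0.06, 0.998, 0.001], [0.998, 0.06, -0.0], [-0.0, 0.001, -1.0]]
force: [-0.3, -0.1, -0.2]
grip_width: 0.0233
grasp_force: 29.5
```

```bash
python3 - <<'E'
from h import *
go(.6005,-.099,.061,93.5)
E
```

```text
t32.6 p [ 0.5983 -0.0985  0.1037] yaw93.4 tilt [ 0.001 -0.    -1.   ] w0.0233 g30 F [-0.3 -0.1 -0.2] j [-0.38  0.14 -0.1   1.33 -0.    1.13]
 shift [-0.0006  0.0021  0.0427] turn [ 0.0008  0.0005 -0.0011]
```

{"method": "play_rows", "body": {
  "plan": [
    [0,0.002,0.02,0,0,0,0],
    [0,0,0.015,0,0,0,0],
    [0,0,0.0065,0,0,0,0],
    [0,0,0,0,0,0,0]
  ]
}}

```text
t: 33.12
ee_pos: [0.5994, -0.0981, 0.0606]
tool_rot: [[-0.06, 0.998, -0.001], [0.998, 0.06, 0.0], [0.001, -0.001, -1.0]]
force: [-0.1, -0.6, -0.2]
grip_width: 0.0236
grasp_force: 29.6
```

{"method": "play_rows", "body": {
  "plan": [
    [0,0,0.0015,0,0,0,0],
    [0,0,0,0,0,0,0],
    [0,0,0,0,0,0,0.37],
    [0,0,0,0,0,0,0.37],
    [0,0,-0.03,0,0,0,0.37],
    [0,0,-0.06,0,0,0,0.4],
    [0.0518,-0.0035,0,0,0,0,0.5],
    [0.0518,-0.0035,0,0,0,0,0.5]
  ]
}}

```text
t: 34.12
ee_pos: [0.5872, 0.0053, 0.1512]
tool_rot: [[-0.058, 0.998, 0.002], [0.998, 0.058, -0.0], [-0.001, 0.002, -1.0]]
force: [0.1, -0.1, -0.1]
grip_width: 0.0427
grasp_force: 0.0
```

{"method": "play_rows", "body": {
  "plan": [
    [0.0518,-0.0035,0,0,0,0,0.5],
    [0.0518,-0.0035,0,0,0,0,0.5],
    [0.0518,-0.0035,0,0,0,0,0.5],
    [0.0518,-0.0035,0,0,0,0,0.5],
    [0,0,0.03,0,0,0,0.5],
    [0,0,0,0,0,0,0.5],
    [0,0,0,0,0,0,0.5]
  ]
}}

```text
t: 35.0
ee_pos: [0.5607, 0.2102, 0.1209]
tool_rot: [[-0.059, 0.998, 0.0], [0.998, 0.059, -0.0], [-0.0, 0.0, -1.0]]
force: [-0.3, 0.3, 0.5]
grip_width: 0.0432
grasp_force: 0.0
```

```bash
python3 - <<'E'
from h import *
go(.560,.2113,.003,93.5)
S=cam("scene");T=cam("top")
f=lambda im,s:cv2.resize(im,(s,450),interpolation=cv2.INTER_CUBIC)
cv2.imwrite("pics/k2.png",np.hstack([f(S["color"][140:220,265:365,::-1],400),f(T["color"][150:230,290:390,::-1],400)]))
E
```

```text
t35.0 p [0.5607 0.2102 0.1209] yaw93.4 tilt [ 0. -0. -1.] w0.0432 g0 F [-0.3  0.3  0.5] j [ 0.14  0.11 -0.1   1.36 -0.    1.65]
 shift [ 0.0012 -0.0007  0.1179] turn [ 0.0004  0.0001 -0.002 ]
```

View pics/k2.png

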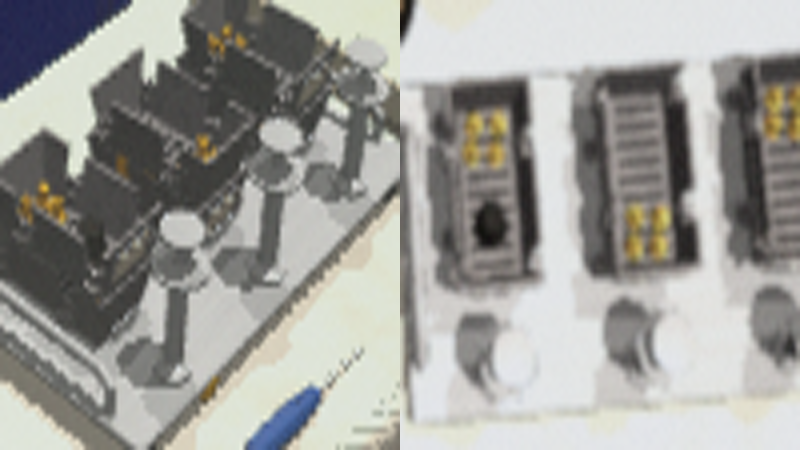

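Knob is standing in the bay 1 tray at right view (490,225), clear of the brass. Next is knob 1.

{"method": "play_rows", "body": {
  "plan": [
    [0.001,-0.0005,0.05,0,0,0,0.5],
    [0,0,0.05,0,0,0,0.5],
    [0,0,0.018,0,0,0,0.5],
    [0,0,0,0,0,0,0],
    [0,0,0,0,0,0,0],
    [0,0,0,0,0,0,0],
    [0,0,0,0,0,0,0]
  ]
}}

```text
t: 35.98
ee_pos: [0.5605, 0.2118, 0.0031]
tool_rot: [[-0.06, 0.998, 0.001], [0.998, 0.06, 0.0], [0.0, 0.001, -1.0]]
force: [0.4, 0.0, -1.3]
grip_width: 0.0237
grasp_force: 29.6
```

{"method": "play_rows", "body": {
  "plan": [
    [0,0,-0.03,0,0,0,0],
    [0,0,-0.06,0,0,0,0],
    [0,0,-0.05,0,0,0,0],
    [-0.047,0.0063,0,0,0,0,0],
    [-0.047,0.0063,0,0,0,0,0],
    [-0.047,0.0063,0,0,0,0,0],
    [-0.047,0.0063,0,0,0,0,0],
    [-0.047,0.0063,0,0,0,0,0]
  ]
}}

```text
t: 36.98
ee_pos: [0.6056, -0.0226, 0.1426]
tool_rot: [[-0.06, 0.998, 0.001], [0.998, 0.06, -0.0], [-0.0, 0.001, -1.0]]
force: [-0.2, -0.2, -0.4]
grip_width: 0.0235
grasp_force: 29.6
```

{"method": "play_rows", "body": {
  "plan": [
    [-0.047,0.0063,0,0,0,0,0],
    [-0.047,0.0063,0,0,0,0,0],
    [-0.047,0.0063,0,0,0,0,0],
    [-0.047,0.0063,0,0,0,0,0],
    [0,0,0.02,0,0,0,0],
    [0,0,0.02,0,0,0,0],
    [0,0,0,0,0,0,0],
    [0,0,0,0,0,0,0]
  ]
}}

```text
t: 37.98
ee_pos: [0.6418, -0.2061, 0.1024]
tool_rot: [[-0.061, 0.998, 0.0], [0.998, 0.061, -0.0], [-0.0, 0.0, -1.0]]
force: [0.5, 0.4, 0.8]
grip_width: 0.0235
grasp_force: 29.6
```

```bash
python3 - <<'E'
from h import *
go(.6418,-.208,.0605,93.5)
E
```

```text
t38.0 p [ 0.6418 -0.2061  0.1024] yaw93.5 tilt [ 0. -0. -1.] w0.0235 g30 F [0.5 0.4 0.8] j [-0.5   0.34  0.14  1.36 -0.    1.01]
 shift [-0.0019 -0.0001  0.0419] turn [0.     0.     0.0001]
```

{"method": "play_rows", "body": {
  "plan": [
    [-0.0015,0,0.02,0,0,0,0],
    [0,0,0.015,0,0,0,0],
    [0,0,0.0075,0,0,0,0],
    [0,0,0.001,0,0,0,0],
    [0,0,0,0,0,0,0.37],
    [0,0,0,0,0,0,0.37],
    [0,0,-0.03,0,0,0,0.37],
    [0,0,-0.06,0,0,0,0.4],
    [0.06,0,0,0,0,0,0.4],
    [0.06,0,0,0,0,0,0.4]
  ]
}}

```text
t: 39.22
ee_pos: [0.6351, -0.0884, 0.1498]
tool_rot: [[-0.058, 0.998, 0.002], [0.998, 0.058, -0.001], [-0.001, 0.002, -1.0]]
force: [1.0, 0.3, -0.4]
grip_width: 0.0343
grasp_force: 0.0
```

```bash
python3 - <<'E'
from h import *
st()
T=cam("top");S=cam("scene")
for n,g in(("top",T),("scene",S)):
    gr=cv2.cvtColor(g["color"],cv2.COLOR_RGB2GRAY)
    for c,s,l in comps(gr>150,60,260):
        p=ray(g,c,.002)[0]
        if .5<p[0]<.75 and .1<p[1]<.4: print(n,"eye",np.round(c,1),s[4],np.round(p,4))
    for c,s,l in comps(gr<(58 if g is T else 88),15,200):
        p=ray(g,c,.02)[0]
        if .5<p[0]<.75 and .1<p[1]<.45: print(n,"black",np.round(c,1),s.tolist(),np.round(p,4))
    for c,s,l in comps(gr<125,150,600):
        p=ray(g,c,.003)[0]
        if .5<p[0]<.75 and .1<p[1]<.45:
            r=cv2.minAreaRect(ray(g,np.argwhere(l)[:,::-1],.003)[:,:2].astype(np.float32)*1000); print(n,"dark",s[4],np.round(p,4),np.round(r[1]),round(r[2]))
f=lambda im,s:cv2.resize(im,(s,480),interpolation=cv2.INTER_CUBIC)
cv2.imwrite("pics/k3.png",np.hstack([f(S["color"][205:305,125:215,::-1],430),f(T["color"][150:210,310:370,::-1],360)]))
E
```

```text
t39.2 p [ 0.6351 -0.0884  0.1498] yaw93.3 tilt [ 0.002 -0.001 -1.   ] w0.0343 g0 F [ 1.   0.3 -0.4] j [-0.34  0.23  0.08  1.43  0.    1.17]
top eye [232.4 173.1] 99 [0.6605 0.1403 0.002 ]
top eye [194.7 180.3] 103 [0.6376 0.2571 0.002 ]
top eye [169.8 200.1] 109 [0.5753 0.3316 0.002 ]
top black [218.9 163.9] [216, 160, 7, 9, 43] [0.6853 0.1809 0.02  ]
top black [178.2 177.5] [175, 174, 7, 8, 43] [0.6424 0.3043 0.02  ]
top black [155.4 191.2] [152, 187, 8, 9, 48] [0.5997 0.3718 0.02  ]
top dark 244 [0.6736 0.1595 0.003 ] [87. 49.] 56
top dark 240 [0.6409 0.2805 0.003 ] [86. 49.] 84
top dark 250 [0.5874 0.3522 0.003 ] [86. 48.] 58
scene eye [207.3 226.9] 80 [0.6588 0.1437 0.002 ]
scene eye [174.4 253.1] 107 [0.636  0.2599 0.002 ]
scene eye [160.8 284.6] 140 [0.5736 0.3344 0.002 ]
scene black [188.4 224.4] [185, 216, 7, 16, 70] [0.683  0.1849 0.02  ]
scene black [154.9 257.1] [151, 248, 9, 17, 96] [0.6402 0.3082 0.02  ]
scene black [137.1 283.6] [133, 274, 9, 19, 112] [0.5967 0.3765 0.02  ]
scene dark 304 [0.6734 0.1609 0.003 ] [88. 71.] 46
scene dark 398 [0.6414 0.2836 0.003 ] [93. 67.] 67
scene dark 500 [0.5884 0.355  0.003 ] [98. 61.] 43
```

View pics/k3.png

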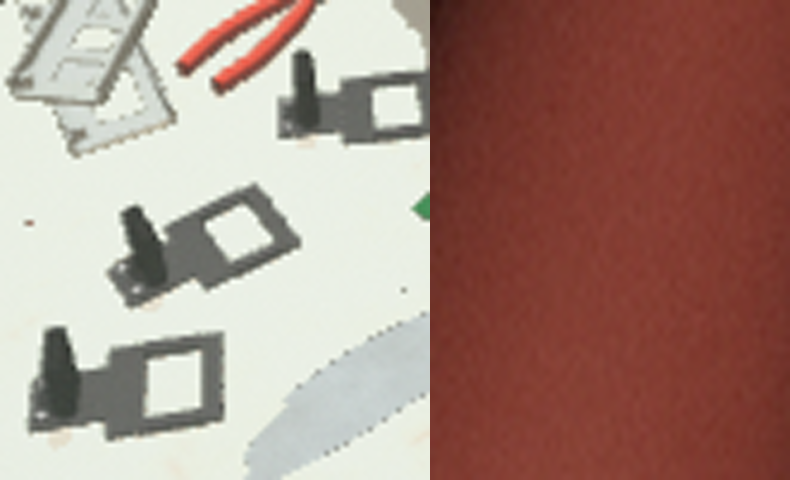

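Left view: keepers are unmoved and lying flat, posts at (303,90), (145,250) and (58,385). The right crop is only the arm. I'll grip keeper 3's post across its 10 mm.

{"method": "play_rows", "body": {
  "plan": [
    [0.054,0.0135,0,0,0,0,0.4],
    [0.054,0.0135,0,0,0,0,0.4],
    [0.054,0.0135,0,0,0,0,0.4],
    [0.054,0.0135,0,0,0,0,0.4],
    [0.052,0.012,0,0,0,0,0.4]
  ],
  "newtons": 80
}}

```text
t: 39.95
ee_pos: [0.685, 0.184, 0.1487]
tool_rot: [[-0.06, 0.998, 0.001], [0.998, 0.06, -0.0], [-0.0, 0.001, -1.0]]
force: [0.3, -0.2, -0.4]
grip_width: 0.0338
grasp_force: 0.0
```

{"method": "play_rows", "body": {
  "plan": [
    [0,0,0,0,0,-0.1577,0.4],
    [0,0,0,0,0,-0.1577,0.4],
    [0,0,0,0,0,-0.1577,0.4],
    [0,0,0,0,0,-0.1577,0.4],
    [0,0,0,0,0,-0.1577,0.4],
    [0,0,0,0,0,-0.1577,0.4],
    [0,0,0.04,0,0,0,0.4],
    [0,0,0,0,0,0,0.4],
    [0,0,0,0,0,0,0.4]
  ]
}}

```text
t: 41.08
ee_pos: [0.6848, 0.1823, 0.1096]
tool_rot: [[-0.845, 0.535, 0.001], [0.535, 0.845, -0.0], [-0.0, 0.0, -1.0]]
force: [0.7, 0.1, 1.3]
grip_width: 0.0343
grasp_force: 0.0
```

```bash
python3 - <<'E'
from h import *
go(.684,.183,.010,147.5)
T=cam("top");S=cam("scene")
for n,g in(("top",T),("scene",S)):
    gr=cv2.cvtColor(g["color"],cv2.COLOR_RGB2GRAY)
    for c,s,l in comps(gr>150,60,260):
        p=ray(g,c,.002)[0]
        if .5<p[0]<.75 and .1<p[1]<.4: print(n,"eye",np.round(c,1),s[4],np.round(p,4))
# heads: bright ellipse in scene/top
for u in((357,149.6),(335.2,163.8),(310.4,180.6)): print("scene head",np.round(ray(S,u,.107)[0],4))
E
```

```text
t41.1 p [0.6848 0.1823 0.1096] yaw147.6 tilt [ 0.001 -0.    -1.   ] w0.0343 g0 F [0.7 0.1 1.3] j [ 0.08  0.45  0.28  1.4  -0.    0.64]
 shift [0.001  0.0001 0.0996] turn [0.0002 0.0005 0.0021]
top eye [232.4 173. ] 101 [0.6609 0.1402 0.002 ]
scene eye [207.3 226.9] 80 [0.6588 0.1437 0.002 ]
scene eye [159.8 286.1] 102 [0.5715 0.3381 0.002 ]
scene head [ 0.5325 -0.3219  0.107 ]
scene head [ 0.5277 -0.2131  0.107 ]
scene head [ 0.521  -0.1009  0.107 ]
```

{"method": "play_rows", "body": {
  "plan": [
    [0.001,0,0.04,0,0,0,0.4],
    [0,0,0.04,0,0,0,0.4],
    [0,0,0.0195,0,0,0,0.4],
    [0,0,0,0,0,0,0],
    [0,0,0,0,0,0,0],
    [0,0,0,0,0,0,0],
    [0,0,0,0,0,0,0]
  ]
}}

```text
t: 42.05
ee_pos: [0.6843, 0.1831, 0.0102]
tool_rot: [[-0.845, 0.535, 0.002], [0.535, 0.845, 0.0], [-0.001, 0.001, -1.0]]
force: [-0.2, 0.3, 4.0]
grip_width: 0.0088
grasp_force: 80.2
```

{"method": "play_rows", "body": {
  "plan": [
    [0,0,-0.02,0,0,0,0],
    [0,0,-0.04,0,0,0,0],
    [0,0,-0.05,0,0,0,0],
    [0,0,-0.03,0,0,0,0],
    [0,0,0,0,0,0,0],
    [0,0,0,0,0,0,0]
  ]
}}

```text
t: 42.8
ee_pos: [0.6833, 0.1831, 0.1486]
tool_rot: [[-0.845, 0.535, -0.001], [0.535, 0.845, -0.0], [0.0, -0.0, -1.0]]
force: [-0.8, 0.4, -1.7]
grip_width: 0.009
grasp_force: 79.1
```

```bash
python3 - <<'E'
from h import *
s=st()
T=cam("top");S=cam("scene")
z=s["ee_pos"][2]-.008
for n,g in(("top",T),("scene",S)):
    gr=cv2.cvtColor(g["color"],cv2.COLOR_RGB2GRAY)
    for c,s_,l in comps(gr>140,50,300):
        p=ray(g,c,z)[0]
        if .5<p[0]<.75 and .1<p[1]<.45: 
            q=s["tool_rot"].T@(p-s["ee_pos"]); print(n,"eye",np.round(c,1),s_[4],np.round(p,4),"tool",np.round(q,4),np.round(ray(g,c,.002)[0],4))
E
```

```text
t42.8 p [0.6833 0.1831 0.1486] yaw147.6 tilt [-0.001 -0.    -1.   ] w0.0090 g79 F [-0.8  0.4 -1.7] j [ 0.08  0.44  0.34  1.47 -0.    0.64]
top eye [228.9 162.7] 109 [0.6583 0.1401 0.1406] tool [-0.0019 -0.0497  0.008 ] [0.6939 0.1516 0.002 ]
scene eye [ 82.8 224.9] 169 [0.7123 0.4153 0.1406] tool [0.0998 0.2117 0.008 ] [0.8947 0.3887 0.002 ]
scene eye [ 99.  229.6] 187 [0.6745 0.3956 0.1406] tool [0.1212 0.1748 0.008 ] [0.8466 0.3637 0.002 ]
```

```bash
cat >> h.py <<'E'
STUD={1:(.5232,-.1025),2:(.5295,-.2143),3:(.5358,-.3261)}
KY=3.4
def wp(k,ex,ez,th,dy=0,h=.010,corr=(0,0)):
    "TCP for keeper eye centre at (ex,0,ez) from seat of stud k, tilt th deg nose down"
    R=Ro.from_euler("z",KY,degrees=True)*Ro.from_euler("y",-th,degrees=True)
    C=Ro.from_euler("z",KY,degrees=True)
    p=np.array([STUD[k][0]+corr[0],STUD[k][1]+corr[1],.087])+C.apply([ex,0,ez])+R.apply([.048,dy,h]); return p
def gow(k,ex,ez,th,**a):
    p=wp(k,ex,ez,th,**a); go(*p,yaw=KY+90,tilt=-th); return p
def nose(nx,nz,th):
    t=np.radians(th); return nx+.013*np.cos(t),nz+.013*np.sin(t)
E
python3 - <<'E'
from h import *
for a in(nose(-.018,.035,35),nose(-.018,.009,35),nose(-.005,.009,35),(.008,.009),): print(np.round(a,4))
for th,(ex,ez) in((0,nose(-.018,.045,0)),(35,nose(-.018,.035,35)),(35,nose(-.018,.009,35)),(35,nose(-.005,.009,35)),(0,(.008,.009)),(0,(0,0))):
    print(np.round(wp(3,ex,ez,th),4)); 
gow(3,*nose(-.018,.045,0),0)
E
```

```text
[-0.0074  0.0425]
[-0.0074  0.0165]
[0.0056 0.0165]
[0.008 0.009]
[ 0.5787 -0.3235  0.142 ]
[ 0.562  -0.3245  0.1652]
[ 0.562  -0.3245  0.1392]
[ 0.575  -0.3238  0.1392]
[ 0.5917 -0.3228  0.106 ]
[ 0.5837 -0.3233  0.097 ]
t42.9 p [0.6828 0.183  0.1474] yaw147.6 tilt [-0.003 -0.    -1.   ] w0.0087 g79 F [-0.1 -0.2 -0.6] j [ 0.08  0.44  0.34  1.47 -0.    0.64]
 shift [-0.1832 -0.4836  0.0058] turn [-0.0024 -0.0011  0.9467]
```

{"method": "play_rows", "body": {
  "plan": [
    [0,0,0,0,0,0.1573,0],
    [0,0,0,0,0,0.1573,0],
    [0,0,0,0,0,0.1573,0],
    [0,0,0,0,0,0.1573,0],
    [0,0,0,0,0,0.1573,0],
    [0,0,0,0,0,0.1573,0],
    [0,0,0,0,0,0,0]
  ]
}}

```text
t: 43.78
ee_pos: [0.683, 0.183, 0.1477]
tool_rot: [[-0.063, 0.998, -0.002], [0.998, 0.063, -0.0], [-0.0, -0.002, -1.0]]
force: [0.5, -0.5, -1.6]
grip_width: 0.0089
grasp_force: 79.0
```

```bash
python3 - <<'E'
from h import *
gow(3,*nose(-.018,.055,0),0)
E
```

```text
t43.8 p [0.683  0.183  0.1477] yaw93.6 tilt [-0.002 -0.    -1.   ] w0.0089 g79 F [ 0.5 -0.5 -1.6] j [ 0.08  0.44  0.34  1.47 -0.    1.59]
 shift [-0.499  -0.1361 -0.004 ] turn [-0.0021  0.0001  0.004 ]
```

{"method": "play_rows", "body": {
  "plan": [
    [-0.0499,-0.0136,-0.001,0,0,0,0],
    [-0.0499,-0.0136,-0.001,0,0,0,0],
    [-0.0499,-0.0136,-0.001,0,0,0,0],
    [-0.0499,-0.0136,-0.001,0,0,0,0],
    [-0.0499,-0.0136,-0.001,0,0,0,0],
    [-0.0499,-0.0136,-0.001,0,0,0,0],
    [-0.0499,-0.0136,-0.001,0,0,0,0],
    [-0.0499,-0.0136,-0.001,0,0,0,0],
    [-0.0499,-0.0136,-0.001,0,0,0,0],
    [-0.0499,-0.0136,-0.001,0,0,0,0]
  ]
}}

```text
t: 45.02
ee_pos: [0.5782, -0.3248, 0.1585]
tool_rot: [[-0.067, 0.998, -0.001], [0.998, 0.067, 0.001], [0.001, -0.001, -1.0]]
force: [0.7, 0.0, -0.7]
grip_width: 0.0085
grasp_force: 79.0
```

{"method": "play_rows", "body": {
  "plan": [
    [0,0,-0.025,0,0,0,0],
    [0,0,0,-0.1527,0,0,0],
    [0,0,0,-0.1527,0,0,0],
    [0,0,0,-0.1527,0,0,0],
    [0,0,0,-0.1527,0,0,0],
    [0,0,0,0,0,0,0],
    [0,0,0,0,0,0,0]
  ]
}}

```text
t: 45.9
ee_pos: [0.5793, -0.3241, 0.1853]
tool_rot: [[-0.063, 0.818, 0.571], [0.998, 0.053, 0.034], [-0.003, 0.572, -0.82]]
force: [-0.4, 0.5, -1.6]
grip_width: 0.0085
grasp_force: 79.1
```

```bash
python3 - <<'E'
from h import *
gow(3,*nose(-.018,.035,35),35)
E
```

```text
t45.9 p [ 0.5793 -0.3241  0.1853] yaw93.6 tilt [ 0.571  0.034 -0.82 ] w0.0085 g79 F [-0.4  0.5 -1.6] j [-0.94 -0.27 -0.45  1.02  0.5   0.66]
 shift [ 0.0007 -0.0257  0.0066] turn [-0.0016 -0.0001  0.0048]
```

{"method": "play_rows", "body": {
  "plan": [
    [0.0005,-0.0257,0.0066,0,0,0.004,0],
    [0,0,0,0,0,0,0],
    [0,0,0,0,0,0,0]
  ]
}}

```text
t: 46.28
ee_pos: [0.5629, -0.3246, 0.1657]
tool_rot: [[-0.06, 0.818, 0.573], [0.998, 0.049, 0.035], [0.0, 0.574, -0.819]]
force: [-1.1, -0.2, -1.7]
grip_width: 0.009
grasp_force: 79.1
```

```bash
python3 - <<'E'
from h import *
s=st()
gow(3,*nose(-.018,.009,35),35)
T=cam("top"); gr=cv2.cvtColor(T["color"],cv2.COLOR_RGB2GRAY)
R=s["tool_rot"]; E=s["ee_pos"]+R@np.array([0,-.048,.010]); print("E",np.round(E,4),proj(T,E))
u=proj(T,E)[0].astype(int); print(gr[u[1]-12:u[1]+13,u[0]-12:u[0]+13])
E
```

```text
t46.3 p [ 0.5629 -0.3246  0.1657] yaw93.4 tilt [ 0.573  0.035 -0.819] w0.0090 g79 F [-1.1 -0.2 -1.7] j [-0.97 -0.29 -0.51  1.01  0.51  0.64]
t46.3 p [ 0.5629 -0.3246  0.1657] yaw93.4 tilt [ 0.573  0.035 -0.819] w0.0090 g79 F [-1.1 -0.2 -1.7] j [-0.97 -0.29 -0.51  1.01  0.51  0.64]
 shift [ 0.0001 -0.016   0.0211] turn [ 0.0003 -0.0008  0.0004]
E [ 0.5294 -0.3266  0.1299] [[400.81957245 210.36023063]]
[[125 156 166 175 180 190 205 209 211 207 198 145  50  22   6  14  24  37
   47  24   8   9   4  11   9]
 [117 160 178 180 181 193 207 205 207 206 184 126  44  23  13   1  15  26
   34  25   5   1  10   7   8]
 [ 96 142 183 192 194 199 205 204 204 194 159  94  39  17  11   7   9  15
   22  19   8   0   8   8   5]
 [ 91 140 188 204 205 202 189 166 162 144 103  50  33  29  23  18   4   6
    7  13  12  10   4   9  12]
 [ 99 141 191 193 184 182 143  76  57  51  39  29  28  29  31  24  16   5
    3  10   9  11  11  12   4]
 [114 150 183 164 134 127  96  44  29  27  26  29  27  27  25  30  29  12
   11  13  15   8   4  14   6]
 [121 142 150 120  97  86  65  33  27  26  28  31  26  28  26  26 
[... 1229 characters left out ...]
41  45  49  49  56  60  59  52  48  38
   16   8  15   9   2   4  13]
 [196 210 208 204 163  64  32  29  33  33  39  41  42  39  45  47  46  44
   29  14   7  10  22  14   3]
 [191 204 201 196 158  79  63  65  63  73  83  86  82  85 100 108 111 106
   78  22   7  18  46  48  10]
 [197 198 197 196 173 154 148 149 151 156 164 163 160 161 171 181 183 180
  139  48  13  27  78  87  24]
 [205 206 207 208 207 204 209 206 205 209 207 204 209 207 208 207 210 209
  168  74  14  30  87  98  35]
 [211 210 211 212 211 211 215 211 217 216 211 215 213 214 211 215 213 212
  183 107  31  20  52  61  29]
 [214 212 212 212 213 214 215 216 214 216 216 215 214 211 214 213 213 214
  199 143  43  10  19  22  17]]
```

{"method": "play_rows", "body": {
  "plan": [
    [0,-0.005,0.007,0,0,0,0],
    [0,-0.005,0.007,0,0,0,0],
    [0,-0.003,0.0036,0,0,0,0],
    [0,-0.003,0.0036,0,0,0,0],
    [0,0,0,0,0,0,0]
  ]
}}

```text
t: 46.95
ee_pos: [0.5605, -0.3238, 0.1369]
tool_rot: [[-0.059, 0.818, 0.572], [0.998, 0.047, 0.036], [0.003, 0.573, -0.819]]
force: [-0.5, 0.1, -0.5]
grip_width: 0.0088
grasp_force: 79.1
```

```bash
python3 - <<'E'
from h import *
gow(3,*nose(-.018,.009,35),35)
gow(3,*nose(-.005,.009,35),35)
E
```

```text
t47.0 p [ 0.5605 -0.3238  0.1369] yaw93.4 tilt [ 0.572  0.036 -0.819] w0.0088 g79 F [-0.5  0.1 -0.5] j [-0.97 -0.28 -0.56  0.95  0.51  0.64]
 shift [-0.0008  0.0025 -0.0011] turn [-0.0004 -0.002  -0.002 ]
t47.0 p [ 0.5605 -0.3238  0.1369] yaw93.4 tilt [ 0.572  0.036 -0.819] w0.0088 g79 F [-0.5  0.1 -0.5] j [-0.97 -0.28 -0.56  0.95  0.51  0.64]
 shift [-0.0008  0.0131  0.0064] turn [-0.0004 -0.002  -0.002 ]
```

{"method": "play_rows", "body": {
  "plan": [
    [0,0.0025,-0.001,0,0,0,0],
    [-0.0005,0.005,0.0037,0,0,0,0],
    [0,0.0056,0.0037,0,0,0,0],
    [0,0,0,0,0,0,0],
    [0,0,0,0,0,0,0]
  ]
}}

```text
t: 47.58
ee_pos: [0.5752, -0.3235, 0.1395]
tool_rot: [[-0.059, 0.818, 0.572], [0.998, 0.047, 0.036], [0.002, 0.573, -0.819]]
force: [-0.2, -0.0, -0.3]
grip_width: 0.0086
grasp_force: 79.1
```

```bash
python3 - <<'E'
from h import *
gow(3,*nose(-.005,.009,35),35)
# steps of levelling
a=[(35,nose(-.005,.009,35))]+[(t,nose(-.005,.009,t)) for t in(26.25,17.5,8.75,0)]
P=[wp(3,*e,t) for t,e in a]
for i in range(4):
    D=Ro.from_euler("z",KY+90,degrees=True)*Ro.from_euler("x",180-a[i][0],degrees=True)
    print(np.round(D.inv().apply(P[i+1]-P[i]),4))
E
```

```text
t47.6 p [ 0.5752 -0.3235  0.1395] yaw93.4 tilt [ 0.572  0.036 -0.819] w0.0086 g79 F [-0.2 -0.  -0.3] j [-0.94 -0.25 -0.53  0.94  0.51  0.66]
 shift [-0.0003 -0.0004  0.0002] turn [-0.0003 -0.0019 -0.0015]
[0.     0.0008 0.0094]
[0.     0.0008 0.0094]
[-0.      0.0008  0.0094]
[0.     0.0008 0.0094]
```

{"method": "play_rows", "body": {
  "plan": [
    [0,0.0008,0.0094,0.1527,0,0,0],
    [0,0.0008,0.0094,0.1527,0,0,0],
    [0,0,0,0,0,0,0]
  ]
}}

```text
t: 47.95
ee_pos: [0.5874, -0.3224, 0.1232]
tool_rot: [[-0.061, 0.953, 0.298], [0.998, 0.057, 0.022], [0.004, 0.299, -0.954]]
force: [-0.0, 0.3, -0.5]
grip_width: 0.0085
grasp_force: 79.0
```

{"method": "play_rows", "body": {
  "plan": [
    [0,0.0008,0.0094,0.1527,0,0,0],
    [0,0.0008,0.0094,0.1527,0,0,0],
    [0,0,0,0,0,0,0],
    [0,0,0,0,0,0,0]
  ]
}}

```text
t: 48.45
ee_pos: [0.5916, -0.3227, 0.1069]
tool_rot: [[-0.059, 0.998, 0.003], [0.998, 0.059, 0.003], [0.003, 0.003, -1.0]]
force: [-0.2, 0.1, -0.7]
grip_width: 0.0085
grasp_force: 79.4
```

```bash
python3 - <<'E'
from h import *
gow(3,.008,.009,0)
gow(3,.0,.001,0)
E
```

```text
t48.5 p [ 0.5916 -0.3227  0.1069] yaw93.4 tilt [ 0.003  0.003 -1.   ] w0.0085 g79 F [-0.2  0.1 -0.7] j [-0.69  0.34  0.14  1.37  0.    0.82]
 shift [-0.0001  0.0001  0.0009] turn [ 0.003  -0.0025 -0.0008]
t48.5 p [ 0.5916 -0.3227  0.1069] yaw93.4 tilt [ 0.003  0.003 -1.   ] w0.0085 g79 F [-0.2  0.1 -0.7] j [-0.69  0.34  0.14  1.37  0.    0.82]
 shift [-0.0002 -0.008   0.0089] turn [ 0.003  -0.0025 -0.0008]
```

{"method": "play_rows", "body": {
  "plan": [
    [0,-0.008,0.003,0.003,-0.0025,0,0],
    [0,0,0.004,0,0,0,0],
    [0,0,0.0015,0,0,0,0],
    [0,0,0.0015,0,0,0,0],
    [0,0,0,0,0,0,0]
  ]
}}

```text
t: 49.08
ee_pos: [0.5839, -0.3232, 0.0968]
tool_rot: [[-0.059, 0.998, -0.003], [0.998, 0.059, -0.001], [-0.001, -0.003, -1.0]]
force: [-2.0, -0.0, 1.6]
grip_width: 0.0088
grasp_force: 79.9
```

{"method": "play_rows", "body": {
  "plan": [
    [0,0,0.0005,0,0,0,0],
    [0,0,0,0,0,0,0],
    [0,0,0,0,0,0,0.3],
    [0,0,0,0,0,0,0.3],
    [0,0,0,0,0,0,0.3],
    [0,0,-0.03,0,0,0,0.3],
    [0,0,-0.04,0,0,0,0.4]
  ]
}}

```text
t: 49.95
ee_pos: [0.5834, -0.3225, 0.1654]
tool_rot: [[-0.059, 0.998, -0.005], [0.998, 0.059, 0.001], [0.001, -0.005, -1.0]]
force: [0.6, -0.8, -0.3]
grip_width: 0.0344
grasp_force: 0.0
```

```bash
cat > kp.py <<'E'
from h import *
def kp(T,S):
  for n,g in(("top",T),("scene",S)):
    gr=cv2.cvtColor(g["color"],cv2.COLOR_RGB2GRAY)
    for c,s,l in comps(gr>150,60,260):
        p=ray(g,c,.002)[0]
        if .5<p[0]<.75 and .1<p[1]<.4: print(n,"eye",np.round(c,1),s[4],np.round(p,4))
    for c,s,l in comps(gr<(58 if g is T else 88),15,200):
        p=ray(g,c,.02)[0]
        if .5<p[0]<.75 and .1<p[1]<.45: print(n,"black",np.round(c,1),s[4],np.round(p,4))
E
python3 - <<'E'
from kp import *
T=cam("top");S=cam("scene");kp(T,S)
go(.6413,.3063,.16,174.5)
# keeper 3 check: black post in top near bay 3
gr=cv2.cvtColor(T["color"],cv2.COLOR_RGB2GRAY); e=wp(3,0,0,0,h=.02); u=proj(T,e)[0]; print(u)
E
```

```text
top eye [194.6 180.3] 99 [0.6376 0.2571 0.002 ]
top eye [169.8 200. ] 105 [0.5757 0.3315 0.002 ]
top black [178.3 177.7] 45 [0.6419 0.3041 0.02  ]
top black [155.2 191.3] 50 [0.5995 0.3722 0.02  ]
scene eye [174.4 253. ] 108 [0.6364 0.2598 0.002 ]
scene eye [160.8 284.7] 139 [0.5735 0.3344 0.002 ]
scene black [154.9 257.1] 95 [0.6401 0.3082 0.02  ]
scene black [137.2 283.6] 115 [0.5964 0.3765 0.02  ]
t50.0 p [ 0.5859 -0.3245  0.1713] yaw93.4 tilt [ 0.003 -0.005 -1.   ] w0.0342 g0 F [-0.2 -0.4 -0.1] j [-0.7   0.31  0.22  1.48 -0.    0.81]
 shift [0.6264 0.0926 0.0083] turn [-0.0018  0.006  -1.4157]
[395.12723839 192.02334082]
```

{"method": "play_rows", "body": {
  "plan": [
    [0.057,0.0084,0,0,0,0,0.4],
    [0.057,0.0084,0,0,0,0,0.4],
    [0.057,0.0084,0,0,0,0,0.4],
    [0.057,0.0084,0,0,0,0,0.4],
    [0.057,0.0084,0,0,0,0,0.4],
    [0.057,0.0084,0,0,0,0,0.4],
    [0.057,0.0084,0,0,0,0,0.4],
    [0.057,0.0084,0,0,0,0,0.4],
    [0.057,0.0084,0,0,0,0,0.4],
    [0.057,0.0084,0,0,0,0,0.4]
  ]
}}

```text
t: 51.3
ee_pos: [0.6342, 0.2529, 0.1652]
tool_rot: [[-0.059, 0.998, -0.003], [0.998, 0.059, -0.0], [-0.0, -0.003, -1.0]]
force: [1.0, -0.1, 0.3]
grip_width: 0.0342
grasp_force: 0.0
```

{"method": "play_rows", "body": {
  "plan": [
    [0.057,0.0084,0,0,0,0,0.4],
    [0,0,0,0,0,-0.1573,0.4],
    [0,0,0,0,0,-0.1573,0.4],
    [0,0,0,0,0,-0.1573,0.4],
    [0,0,0,0,0,-0.1573,0.4],
    [0,0,0,0,0,-0.1573,0.4],
    [0,0,0,0,0,-0.1573,0.4],
    [0,0,0,0,0,-0.1573,0.4],
    [0,0,0,0,0,-0.1573,0.4],
    [0,0,0,0,0,-0.1573,0.4]
  ]
}}

```text
t: 52.55
ee_pos: [0.6392, 0.3084, 0.1649]
tool_rot: [[-0.996, 0.091, -0.004], [0.091, 0.996, -0.001], [0.003, -0.001, -1.0]]
force: [0.5, 0.1, -0.2]
grip_width: 0.0342
grasp_force: 0.0
```

{"method": "play_rows", "body": {
  "plan": [
    [0,0,0.04,0,0,0,0.4],
    [0,0,0.02,0,0,0,0.4],
    [0,0,0,0,0,0,0.4],
    [0,0,0,0,0,0,0.4]
  ]
}}

```text
t: 53.05
ee_pos: [0.6397, 0.3085, 0.1068]
tool_rot: [[-0.995, 0.096, -0.002], [0.096, 0.995, -0.0], [0.002, -0.0, -1.0]]
force: [-0.1, -0.6, 0.7]
grip_width: 0.0339
grasp_force: 0.0
```

```bash
python3 - <<'E'
from kp import *
T=cam("top");S=cam("scene");kp(T,S)
go(.6412,.3062,.010,174.5)
# keeper 3 in place? eye/post seen from above
gr=cv2.cvtColor(T["color"],cv2.COLOR_RGB2GRAY)
for c,s,l in comps(gr<45,10,120):
    p=ray(T,c,.11)[0]
    if .5<p[0]<.68 and -.4<p[1]<-.25: print("black",s[4],np.round(c,1),np.round(p,4))
E
```

```text
top eye [165. 180.] 168 [0.6382 0.3489 0.002 ]
top eye [194.6 180.2] 105 [0.6379 0.2573 0.002 ]
scene eye [174.5 253.2] 103 [0.6357 0.2599 0.002 ]
scene black [154.8 259. ] 150 [0.6347 0.3115 0.02  ]
t53.1 p [0.64   0.3085 0.1073] yaw174.5 tilt [-0.001  0.    -1.   ] w0.0343 g0 F [ 0.5 -0.2 -0. ] j [0.27 0.46 0.28 1.4  0.   0.36]
 shift [-0.0015 -0.0022  0.0973] turn [ 0.0001 -0.0007 -0.0001]
black 20 [395.3 165.2] [ 0.6599 -0.3273  0.11  ]
black 53 [397.4 180.3] [ 0.6166 -0.3306  0.11  ]
black 61 [394.5 192.2] [ 0.5828 -0.3203  0.11  ]
```

{"method": "play_rows", "body": {
  "plan": [
    [-0.0013,-0.0022,0.04,0,0,0,0.4],
    [0,0,0.04,0,0,0,0.4],
    [0,0,0.017,0,0,0,0.4],
    [0,0,0,0,0,0,0],
    [0,0,0,0,0,0,0],
    [0,0,0,0,0,0,0],
    [0,0,0,0,0,0,0]
  ]
}}

```text
t: 54.02
ee_pos: [0.6407, 0.3062, 0.0098]
tool_rot: [[-0.995, 0.096, -0.001], [0.096, 0.995, -0.0], [0.001, -0.0, -1.0]]
force: [-1.8, -0.6, 5.6]
grip_width: 0.0091
grasp_force: 79.5
```

{"method": "play_rows", "body": {
  "plan": [
    [0,0,-0.02,0,0,0,0],
    [0,0,-0.04,0,0,0,0],
    [0,0,-0.05,0,0,0,0],
    [0,0,-0.03,0,0,0,0],
    [0,0,0,0,0,0,0],
    [0,0,0,0,0,0,0]
  ]
}}

```text
t: 54.78
ee_pos: [0.64, 0.3059, 0.148]
tool_rot: [[-0.995, 0.096, -0.004], [0.096, 0.995, -0.001], [0.004, -0.001, -1.0]]
force: [0.5, 0.9, -1.2]
grip_width: 0.0086
grasp_force: 78.8
```

```bash
cat >> kp.py <<'E'
def held():
    s=st(); T=cam("top"); z=s["ee_pos"][2]-.008
    gr=cv2.cvtColor(T["color"],cv2.COLOR_RGB2GRAY)
    for c,s_,l in comps(gr>140,50,300):
        p=ray(T,c,z)[0]; q=s["tool_rot"].T@(p+[-.001,.0015,0]-s["ee_pos"])
        if np.hypot(*q[:2])<.07: print("eye",s_[4],np.round(p,4),"tool",np.round(q,4))
E
python3 - <<'E'
from kp import *
held(); gow(2,*nose(-.018,.055,0),0)
E
```

```text
t54.8 p [0.64   0.3059 0.148 ] yaw174.5 tilt [-0.004 -0.001 -1.   ] w0.0086 g79 F [ 0.5  0.9 -1.2] j [0.26 0.45 0.35 1.47 0.   0.36]
eye 107 [0.6379 0.2551 0.14  ] tool [-0.0017 -0.0494  0.008 ]
t54.8 p [0.6396 0.3058 0.1472] yaw174.5 tilt [-0.005 -0.001 -1.   ] w0.0090 g79 F [-0.2  0.4 -1.4] j [0.26 0.45 0.35 1.47 0.   0.36]
 shift [ 0.0173 -0.5216 -0.004 ] turn [-0.0046 -0.0029  1.4153]
```

{"method": "play_rows", "body": {
  "plan": [
    [0,0,0,0,0,0.1573,0],
    [0,0,0,0,0,0.1573,0],
    [0,0,0,0,0,0.1573,0],
    [0,0,0,0,0,0.1573,0],
    [0,0,0,0,0,0.1573,0],
    [0,0,0,0,0,0.1573,0],
    [0,0,0,0,0,0.1573,0],
    [0,0,0,0,0,0.1573,0],
    [0,0,0,0,0,0.1573,0],
    [0,0,0,0,0,0,0]
  ]
}}

```text
t: 56.08
ee_pos: [0.6396, 0.3058, 0.1469]
tool_rot: [[-0.06, 0.998, -0.005], [0.998, 0.06, -0.001], [-0.001, -0.005, -1.0]]
force: [-1.3, 0.7, -0.9]
grip_width: 0.0089
grasp_force: 78.7
```

```bash
python3 - <<'E'
from kp import *
held(); gow(2,*nose(-.018,.060,0),0,dy=.0013)
E
```

```text
t56.1 p [0.6396 0.3058 0.1469] yaw93.4 tilt [-0.005 -0.001 -1.   ] w0.0089 g79 F [-1.3  0.7 -0.9] j [0.26 0.45 0.35 1.47 0.   1.77]
t56.1 p [0.6397 0.3058 0.1471] yaw93.6 tilt [-0.005 -0.001 -1.   ] w0.0089 g79 F [-0.6  0.3 -0.2] j [0.26 0.45 0.35 1.47 0.   1.77]
 shift [-0.5111 -0.0994 -0.009 ] turn [-0.0051  0.0007  0.0031]
```

{"method": "play_rows", "body": {
  "plan": [
    [-0.0511,-0.0099,-0.003,-0.005,0,0,0],
    [-0.0511,-0.0099,-0.003,0,0,0,0],
    [-0.0511,-0.0099,-0.003,0,0,0,0],
    [-0.0511,-0.0099,-0.003,0,0,0,0],
    [-0.0511,-0.0099,-0.003,0,0,0,0],
    [-0.0511,-0.0099,-0.003,0,0,0,0],
    [-0.0511,-0.0099,-0.003,0,0,0,0],
    [-0.0511,-0.0099,-0.003,0,0,0,0],
    [-0.0511,-0.0099,-0.003,0,0,0,0],
    [-0.0511,-0.0099,-0.003,0,0,0,0]
  ]
}}

```text
t: 57.38
ee_pos: [0.571, -0.2114, 0.1782]
tool_rot: [[-0.063, 0.998, 0.002], [0.998, 0.063, 0.0], [0.0, 0.002, -1.0]]
force: [0.5, -0.2, -0.4]
grip_width: 0.0088
grasp_force: 78.7
```

{"method": "play_rows", "body": {
  "plan": [
    [0,0,-0.01,0,0,0,0],
    [0,0,0,-0.1527,0,0,0],
    [0,0,0,-0.1527,0,0,0],
    [0,0,0,-0.1527,0,0,0],
    [0,0,0,-0.1527,0,0,0],
    [0,0,0,0,0,0,0],
    [0,0,0,0,0,0,0]
  ]
}}

```text
t: 58.25
ee_pos: [0.5723, -0.2104, 0.1902]
tool_rot: [[-0.06, 0.817, 0.574], [0.998, 0.051, 0.032], [-0.003, 0.574, -0.819]]
force: [0.6, 0.1, -0.2]
grip_width: 0.0084
grasp_force: 78.8
```

```bash
python3 - <<'E'
from h import *
gow(2,*nose(-.018,.035,35),35,dy=.0013)
E
```

```text
t58.2 p [ 0.5723 -0.2104  0.1902] yaw93.4 tilt [ 0.574  0.032 -0.819] w0.0084 g79 F [ 0.6  0.1 -0.2] j [-0.79 -0.54 -0.66  1.02  0.45  0.82]
 shift [-0.     -0.028   0.0109] turn [0.001  0.0018 0.0022]
```

{"method": "play_rows", "body": {
  "plan": [
    [0,-0.028,0.0109,0,0.002,0.002,0],
    [0,0,0,0,0,0,0],
    [0,0,0,0,0,0,0]
  ]
}}

```text
t: 58.62
ee_pos: [0.5563, -0.2115, 0.1655]
tool_rot: [[-0.059, 0.816, 0.575], [0.998, 0.048, 0.035], [0.001, 0.576, -0.818]]
force: [-0.5, 0.1, -0.8]
grip_width: 0.0085
grasp_force: 78.7
```

```bash
python3 - <<'E'
from h import *
s=st()
gow(2,*nose(-.018,.009,35),35,dy=.0013)
T=cam("top"); gr=cv2.cvtColor(T["color"],cv2.COLOR_RGB2GRAY)
E=s["ee_pos"]+s["tool_rot"]@np.array([-.0013,-.048,.010]); u=proj(T,E)[0]; print("E",np.round(E,4),u)
u=u.astype(int); print(gr[u[1]-6:u[1]+7,u[0]-10:u[0]+12])
E
```

```text
t58.6 p [ 0.5563 -0.2115  0.1655] yaw93.4 tilt [ 0.575  0.035 -0.818] w0.0085 g79 F [-0.5  0.1 -0.8] j [-0.82 -0.58 -0.73  1.    0.46  0.79]
t58.6 p [ 0.5563 -0.2115  0.1655] yaw93.4 tilt [ 0.575  0.035 -0.818] w0.0085 g79 F [-0.5  0.1 -0.8] j [-0.82 -0.58 -0.73  1.    0.46  0.79]
 shift [ 0.     -0.0157  0.0211] turn [ 0.0025 -0.0008 -0.0006]
E [ 0.5229 -0.2147  0.1297] [359.71499572 212.69721885]
[[105 101  93  64  33  29  29  25  29  27  32  31  17  13  10  10  10   8
   16  14   3   7]
 [121 105  91  59  34  32  28  30  28  31  34  29  29  30  23  12  10  13
   12   4  10   9]
 [114  99  84  52  32  29  33  27  31  28  33  38  45  45  35   9  15  15
   13   1  12   7]
 [107  90  75  42  30  40  43  41  46  44  50  67  79  55  36  14  11   5
   10   9   9   6]
 [107  96  73  36  30  44  70  75  73  74  81 100  95  41  14  13   9   9
    7  14  10  11]
 [104  93  75  37  34  54  83  93  94  90  94 101  81  25  12   8   9   9
   14   6  14  10]
 [ 88  92  75  36  32  55  88  96 100 100  99  88  67  34  15   7   8  12
   10  18  14  17]
 [ 71  77  70  31  31  68  96 113 111 114 113 111  90  57  25  12  11  11
   15  14  18  14]
 [ 64  76  72  35  32  66 110 129 128 129 132 128 121  84  26   8  10  11
   10  15  14  16]
 [ 78  75  63  33  37  69 102 118 125 126 133 136 139 105  36  11   7  11
   14  14  16  12]
 [105 108  77  30  39  71  94 100 106 115 122 138 136  99  35   7  13  13
    8  14  18  15]
 [132 147 101  42  37  65  76  82  86  85  85 104 102  68  19  11  15   9
    7  14  12  11]
 [151 145  95  37  37  48  55  49  53  59  53  58  48  25   6   7   7  10
    7  15  14  18]]
```

{"method": "play_rows", "body": {
  "plan": [
    [-0.0008,-0.005,0.007,0,0,0,0],
    [0,-0.005,0.007,0,0,0,0],
    [0,-0.003,0.0036,0,0,0,0],
    [0,-0.002,0.003,0,0,0,0],
    [0,0,0,0,0,0,0]
  ]
}}

```text
t: 59.3
ee_pos: [0.5545, -0.2116, 0.1377]
tool_rot: [[-0.058, 0.817, 0.574], [0.998, 0.046, 0.036], [0.003, 0.575, -0.818]]
force: [0.6, -0.4, -0.3]
grip_width: 0.0085
grasp_force: 78.7
```

```bash
python3 - <<'E'
from h import *
gow(2,*nose(-.018,.009,35),35,dy=.0005)
gow(2,*nose(-.005,.009,35),35,dy=.0005)
E
```

```text
t59.3 p [ 0.5545 -0.2116  0.1377] yaw93.3 tilt [ 0.574  0.036 -0.818] w0.0085 g79 F [ 0.6 -0.4 -0.3] j [-0.83 -0.57 -0.78  0.95  0.46  0.79]
 shift [-0.0007  0.0018 -0.0006] turn [ 0.0017 -0.0017 -0.0023]
t59.3 p [ 0.5545 -0.2116  0.1377] yaw93.3 tilt [ 0.574  0.036 -0.818] w0.0085 g79 F [ 0.6 -0.4 -0.3] j [-0.83 -0.57 -0.78  0.95  0.46  0.79]
 shift [-0.0007  0.0124  0.0069] turn [ 0.0017 -0.0017 -0.0023]
```

{"method": "play_rows", "body": {
  "plan": [
    [-0.0005,0.0018,-0.0006,0,0,0,0],
    [0,0.0053,0.0037,0,0,0,0],
    [0,0.0053,0.0037,0,0,0,0],
    [0,0,0,0,0,0,0],
    [0,0,0,0,0,0,0]
  ]
}}

```text
t: 59.92
ee_pos: [0.5686, -0.2112, 0.1394]
tool_rot: [[-0.059, 0.817, 0.574], [0.998, 0.047, 0.036], [0.003, 0.575, -0.818]]
force: [-0.3, 0.3, -1.1]
grip_width: 0.0086
grasp_force: 78.7
```

```bash
python3 - <<'E'
from h import *
gow(2,*nose(-.005,.009,35),35,dy=.0005)
E
```

```text
t59.9 p [ 0.5686 -0.2112  0.1394] yaw93.4 tilt [ 0.574  0.036 -0.818] w0.0086 g79 F [-0.3  0.3 -1.1] j [-0.8  -0.53 -0.75  0.93  0.45  0.81]
 shift [-0.0003 -0.0001  0.0002] turn [ 0.0016 -0.002  -0.002 ]
```

{"method": "play_rows", "body": {
  "plan": [
    [0,0.0008,0.0094,0.1527,0,0,0],
    [0,0.0008,0.0094,0.1527,0,0,0],
    [0,0,0,0,0,0,0]
  ]
}}

```text
t: 60.3
ee_pos: [0.5804, -0.2101, 0.1221]
tool_rot: [[-0.06, 0.953, 0.298], [0.998, 0.056, 0.023], [0.005, 0.299, -0.954]]
force: [0.8, -0.3, -0.7]
grip_width: 0.0086
grasp_force: 78.8
```

{"method": "play_rows", "body": {
  "plan": [
    [0,0.0008,0.0094,0.1527,0,0,0],
    [0,0.0008,0.0094,0.1527,0,0,0],
    [0,0,0,0,0,0,0],
    [0,0,0,0,0,0,0]
  ]
}}

```text
t: 60.8
ee_pos: [0.5853, -0.2103, 0.1073]
tool_rot: [[-0.058, 0.998, 0.005], [0.998, 0.058, 0.003], [0.003, 0.005, -1.0]]
force: [-0.0, -0.2, -0.5]
grip_width: 0.0087
grasp_force: 79.4
```

```bash
python3 - <<'E'
from h import *
gow(2,.0,.001,0,dy=.0005)
E
```

```text
t60.8 p [ 0.5853 -0.2103  0.1073] yaw93.3 tilt [ 0.005  0.003 -1.   ] w0.0087 g79 F [-0.  -0.2 -0.5] j [-0.56  0.18 -0.05  1.34  0.01  0.96]
 shift [-0.0003 -0.008   0.0092] turn [ 0.0054 -0.0025 -0.0011]
```

{"method": "play_rows", "body": {
  "plan": [
    [0,-0.008,0.003,0.005,-0.0025,0,0],
    [0,0,0.004,0,0,0,0],
    [0,0,0.0015,0,0,0,0],
    [0,0,0.0015,0,0,0,0],
    [0,0,0,0,0,0,0]
  ]
}}

```text
t: 61.42
ee_pos: [0.5775, -0.2108, 0.0965]
tool_rot: [[-0.059, 0.998, -0.003], [0.998, 0.059, -0.0], [-0.0, -0.003, -1.0]]
force: [-0.9, -0.1, 0.4]
grip_width: 0.0085
grasp_force: 79.6
```

{"method": "play_rows", "body": {
  "plan": [
    [0,0,0.001,0,0,0,0],
    [0,0,0,0,0,0,0]
  ]
}}

```text
t: 61.68
ee_pos: [0.5776, -0.2109, 0.0961]
tool_rot: [[-0.059, 0.998, -0.003], [0.998, 0.059, -0.001], [-0.001, -0.003, -1.0]]
force: [-2.7, 0.2, 4.4]
grip_width: 0.0085
grasp_force: 80.4
```

Contact. Release, lift and go to the last keeper.

{"method": "play_rows", "body": {
  "plan": [
    [0,0,0,0,0,0,0.3],
    [0,0,0,0,0,0,0.3],
    [0,0,0,0,0,0,0.3],
    [0,0,-0.03,0,0,0,0.3],
    [0,0,-0.04,0,0,0,0.4],
    [0,0,0,0,0,0,0.4],
    [0,0,0,0,0,0,0.4]
  ]
}}

```text
t: 62.55
ee_pos: [0.5776, -0.2107, 0.1649]
tool_rot: [[-0.058, 0.998, -0.003], [0.998, 0.058, 0.0], [0.0, -0.003, -1.0]]
force: [0.4, 0.4, -0.7]
grip_width: 0.0341
grasp_force: 0.0
```

```bash
python3 - <<'E'
from kp import *
T=cam("top");S=cam("scene");kp(T,S)
go(.598,.3742,.16,149)
E
```

```text
top eye [169.8 200.1] 109 [0.5753 0.3316 0.002 ]
top black [155.2 191.3] 49 [0.5996 0.3724 0.02  ]
scene eye [160.8 284.6] 140 [0.5736 0.3344 0.002 ]
scene black [137.1 283.5] 111 [0.597  0.3764 0.02  ]
t62.6 p [ 0.5771 -0.2104  0.164 ] yaw93.4 tilt [-0.005  0.001 -1.   ] w0.0344 g0 F [ 1.   0.5 -0.3] j [-0.56  0.15  0.03  1.45 -0.    0.95]
 shift [0.5824 0.0551 0.0044] turn [-0.0037 -0.0033 -0.9713]
```

{"method": "play_rows", "body": {
  "plan": [
    [0.0582,0.0055,0,0,0,0,0.4],
    [0.0582,0.0055,0,0,0,0,0.4],
    [0.0582,0.0055,0,0,0,0,0.4],
    [0.0582,0.0055,0,0,0,0,0.4],
    [0.0582,0.0055,0,0,0,0,0.4],
    [0.0582,0.0055,0,0,0,0,0.4],
    [0.0582,0.0055,0,0,0,0,0.4],
    [0.0582,0.0055,0,0,0,0,0.4],
    [0.0582,0.0055,0,0,0,0,0.4],
    [0.0582,0.0055,0,0,0,0,0.4]
  ]
}}

```text
t: 63.9
ee_pos: [0.5978, 0.3752, 0.1639]
tool_rot: [[-0.058, 0.998, -0.004], [0.998, 0.058, -0.001], [-0.001, -0.004, -1.0]]
force: [0.9, -0.9, -0.2]
grip_width: 0.0342
grasp_force: 0.0
```

{"method": "play_rows", "body": {
  "plan": [
    [0,0,0,0,0,-0.1625,0.4],
    [0,0,0,0,0,-0.1625,0.4],
    [0,0,0,0,0,-0.1625,0.4],
    [0,0,0,0,0,-0.1625,0.4],
    [0,0,0,0,0,-0.1625,0.4],
    [0,0,0,0,0,-0.1625,0.4],
    [0,0,0.05,0,0,0,0.4],
    [0,0,0,0,0,0,0.4],
    [0,0,0,0,0,0,0.4]
  ]
}}

```text
t: 65.03
ee_pos: [0.5983, 0.3734, 0.1159]
tool_rot: [[-0.859, 0.512, -0.003], [0.512, 0.859, -0.0], [0.003, -0.002, -1.0]]
force: [0.9, 0.1, 0.8]
grip_width: 0.0342
grasp_force: 0.0
```

```bash
python3 - <<'E'
from kp import *
T=cam("top");S=cam("scene");kp(T,S)
go(.5982,.3744,.010,149.3)
E
```

```text
top eye [170.7 199.1] 81 [0.5782 0.3287 0.002 ]
scene eye [161.3 284.1] 121 [0.574  0.3328 0.002 ]
t65.1 p [0.5993 0.3738 0.1174] yaw149.2 tilt [-0.001  0.001 -1.   ] w0.0340 g0 F [-1.2 -0.1  0.2] j [0.37 0.44 0.28 1.41 0.   0.91]
 shift [ 1.100e-03 -1.000e-04  1.074e-01] turn [ 0.0004 -0.0009 -0.0016]
```

{"method": "play_rows", "body": {
  "plan": [
    [0.0005,0,0.05,0,0,0,0.4],
    [0,0,0.04,0,0,0,0.4],
    [0,0,0.0165,0,0,0,0.4],
    [0,0,0,0,0,0,0],
    [0,0,0,0,0,0,0],
    [0,0,0,0,0,0,0],
    [0,0,0,0,0,0,0]
  ]
}}

```text
t: 66.0
ee_pos: [0.5987, 0.3741, 0.0106]
tool_rot: [[-0.859, 0.512, -0.001], [0.512, 0.859, 0.001], [0.001, 0.0, -1.0]]
force: [-0.3, -0.1, 5.8]
grip_width: 0.009
grasp_force: 80.2
```

{"method": "play_rows", "body": {
  "plan": [
    [0,0,-0.02,0,0,0,0],
    [0,0,-0.04,0,0,0,0],
    [0,0,-0.05,0,0,0,0],
    [0,0,-0.03,0,0,0,0],
    [0,0,0,0,0,0,0],
    [0,0,0,0,0,0,0]
  ]
}}

```text
t: 66.75
ee_pos: [0.5977, 0.3736, 0.1481]
tool_rot: [[-0.859, 0.512, -0.004], [0.512, 0.859, -0.001], [0.003, -0.002, -1.0]]
force: [-0.0, -0.5, -1.3]
grip_width: 0.0086
grasp_force: 79.3
```

```bash
python3 - <<'E'
from kp import *
held()
E
```

```text
t66.8 p [0.5977 0.3736 0.1481] yaw149.2 tilt [-0.004 -0.001 -1.   ] w0.0086 g79 F [-0.  -0.5 -1.3] j [0.37 0.44 0.33 1.47 0.   0.91]
eye 94 [0.575  0.3297 0.1401] tool [-0.0014 -0.0485  0.0081]
```

{"method": "play_rows", "body": {
  "plan": [
    [0,0,0,0,0,0.1625,0],
    [0,0,0,0,0,0.1625,0],
    [0,0,0,0,0,0.1625,0],
    [0,0,0,0,0,0.1625,0],
    [0,0,0,0,0,0.1625,0],
    [0,0,0,0,0,0.1625,0],
    [0,0,0,0,0,0,0]
  ]
}}

```text
t: 67.68
ee_pos: [0.5972, 0.3734, 0.147]
tool_rot: [[-0.06, 0.998, -0.005], [0.998, 0.06, -0.001], [-0.001, -0.005, -1.0]]
force: [-0.2, -0.9, -1.4]
grip_width: 0.0084
grasp_force: 79.2
```

```bash
python3 - <<'E'
from kp import *
held(); gow(1,*nose(-.018,.075,0),0)
E
```

```text
t67.7 p [0.5972 0.3734 0.147 ] yaw93.4 tilt [-0.005 -0.001 -1.   ] w0.0084 g79 F [-0.2 -0.9 -1.4] j [0.37 0.44 0.33 1.47 0.   1.88]
t67.7 p [0.5974 0.3735 0.1473] yaw93.6 tilt [-0.005 -0.001 -1.   ] w0.0085 g79 F [ 1.3  0.7 -1.1] j [0.37 0.44 0.33 1.47 0.   1.88]
 shift [-0.4706 -0.0607 -0.024 ] turn [-0.005   0.0007  0.0027]
```

{"method": "play_rows", "body": {
  "plan": [
    [-0.0523,-0.0067,-0.003,-0.005,0,0,0],
    [-0.0523,-0.0067,-0.003,0,0,0,0],
    [-0.0523,-0.0067,-0.003,0,0,0,0],
    [-0.0523,-0.0067,-0.003,0,0,0,0],
    [-0.0523,-0.0067,-0.003,0,0,0,0],
    [-0.0523,-0.0067,-0.003,0,0,0,0],
    [-0.0523,-0.0067,-0.003,0,0,0,0],
    [-0.0523,-0.0067,-0.003,0,0,0,0],
    [-0.0523,-0.0067,-0.003,0,0,0,0],
    [0,0,-0.01,0,0,0,0]
  ]
}}

```text
t: 68.97
ee_pos: [0.5643, -0.1028, 0.1847]
tool_rot: [[-0.058, 0.998, 0.0], [0.998, 0.058, 0.0], [0.0, 0.0, -1.0]]
force: [-0.6, 1.6, -1.2]
grip_width: 0.0088
grasp_force: 79.2
```

{"method": "play_rows", "body": {
  "plan": [
    [0,0,0,-0.1527,0,0,0],
    [0,0,0,-0.1527,0,0,0],
    [0,0,0,-0.1527,0,0,0],
    [0,0,0,-0.1527,0,0,0],
    [0,0,0,0,0,0,0],
    [0,0,0,0,0,0,0]
  ]
}}

```text
t: 69.72
ee_pos: [0.566, -0.0999, 0.1877]
tool_rot: [[-0.059, 0.822, 0.566], [0.998, 0.05, 0.032], [-0.002, 0.567, -0.824]]
force: [0.5, 0.3, 0.3]
grip_width: 0.0088
grasp_force: 79.3
```

```bash
python3 - <<'E'
from h import *
gow(1,*nose(-.018,.035,35),35,dy=.0007)
E
```

```text
t69.7 p [ 0.566  -0.0999  0.1877] yaw93.4 tilt [ 0.566  0.032 -0.824] w0.0088 g79 F [0.5 0.3 0.3] j [-0.59 -0.75 -0.8   1.02  0.35  1.01]
 shift [ 0.0007 -0.0265  0.0091] turn [-0.0084  0.0013  0.0009]
```

{"method": "play_rows", "body": {
  "plan": [
    [0.0005,-0.0265,0.0091,-0.008,0.001,0,0],
    [0,0,0,0,0,0,0],
    [0,0,0,0,0,0,0]
  ]
}}

```text
t: 70.1
ee_pos: [0.5498, -0.1005, 0.1652]
tool_rot: [[-0.059, 0.818, 0.573], [0.998, 0.048, 0.034], [0.0, 0.574, -0.819]]
force: [0.2, -0.3, -2.0]
grip_width: 0.0089
grasp_force: 79.3
```

```bash
python3 - <<'E'
from h import *
s=st()
gow(1,*nose(-.018,.009,35),35,dy=.0007)
T=cam("top"); gr=cv2.cvtColor(T["color"],cv2.COLOR_RGB2GRAY)
E=s["ee_pos"]+s["tool_rot"]@np.array([-.0007,-.048,.010]); u=proj(T,E)[0]; print("E",np.round(E,4),u)
u=u.astype(int); print(gr[u[1]-2:u[1]+7:2,u[0]-10:u[0]+12])
E
```

```text
t70.1 p [ 0.5498 -0.1005  0.1652] yaw93.4 tilt [ 0.573  0.034 -0.819] w0.0089 g79 F [ 0.2 -0.3 -2. ] j [-0.62 -0.83 -0.89  1.01  0.37  0.98]
t70.1 p [ 0.5498 -0.1005  0.1652] yaw93.4 tilt [ 0.573  0.034 -0.819] w0.0089 g79 F [ 0.2 -0.3 -2. ] j [-0.62 -0.83 -0.89  1.01  0.37  0.98]
 shift [ 0.0003 -0.0153  0.021 ] turn [ 0.0004 -0.0003 -0.0002]
E [ 0.5163 -0.1032  0.1294] [318.58760397 215.087465  ]
[[128 107  58  33  51  76  97  92  92  67  27  10  10  11  14  15  10  11
   18  17  22  22]
 [ 93  65  43  34  55  88  99 109 107  90  46  16  19  14  17   9  16  20
   13  24  20  15]
 [ 96  63  38  31  57  86 103 122 124 100  52  14  14  16  14  15  17  14
   18  17  19  16]
 [ 92  78  39  31  62  86  90  83  89  70  32  18   8   9  13  13  21  20
   19  18  22  24]
 [ 97  74  38  31  34  34  35  30  27  21  15  12  12  15  14  11  16  16
   12  18  11  21]]
```

{"method": "play_rows", "body": {
  "plan": [
    [0,-0.005,0.007,0,0,0,0],
    [0,-0.005,0.007,0,0,0,0],
    [0,-0.003,0.0036,0,0,0,0],
    [0,-0.002,0.003,0,0,0,0],
    [0,0,0,0,0,0,0]
  ]
}}

```text
t: 70.78
ee_pos: [0.548, -0.1, 0.1375]
tool_rot: [[-0.059, 0.818, 0.572], [0.998, 0.047, 0.035], [0.001, 0.574, -0.819]]
force: [1.1, -0.4, -0.8]
grip_width: 0.0088
grasp_force: 79.3
```

```bash
python3 - <<'E'
from h import *
gow(1,*nose(-.018,.009,35),35,dy=.0007)
gow(1,*nose(-.005,.009,35),35,dy=.0007)
E
```

```text
t70.8 p [ 0.548  -0.1     0.1375] yaw93.4 tilt [ 0.572  0.035 -0.819] w0.0088 g79 F [ 1.1 -0.4 -0.8] j [-0.63 -0.84 -0.94  0.97  0.37  0.98]
 shift [-0.0003  0.0021 -0.0006] turn [-0.0001 -0.0008 -0.0013]
t70.8 p [ 0.548  -0.1     0.1375] yaw93.4 tilt [ 0.572  0.035 -0.819] w0.0088 g79 F [ 1.1 -0.4 -0.8] j [-0.63 -0.84 -0.94  0.97  0.37  0.98]
 shift [-0.0003  0.0128  0.0068] turn [-0.0001 -0.0008 -0.0013]
```

{"method": "play_rows", "body": {
  "plan": [
    [0,0.0021,-0.0006,0,0,0,0],
    [0,0.0053,0.0037,0,0,0,0],
    [0,0.0053,0.0037,0,0,0,0],
    [0,0,0,0,0,0,0],
    [0,0,0,0,0,0,0]
  ]
}}

```text
t: 71.4
ee_pos: [0.5623, -0.099, 0.1392]
tool_rot: [[-0.059, 0.818, 0.572], [0.998, 0.047, 0.035], [0.002, 0.573, -0.819]]
force: [0.1, -0.7, -1.1]
grip_width: 0.0086
grasp_force: 79.3
```

```bash
python3 - <<'E'
from h import *
gow(1,*nose(-.005,.009,35),35,dy=.0007)
E
```

```text
t71.4 p [ 0.5623 -0.099   0.1392] yaw93.4 tilt [ 0.572  0.035 -0.819] w0.0086 g79 F [ 0.1 -0.7 -1.1] j [-0.6  -0.78 -0.91  0.93  0.36  1.  ]
 shift [-0.0004  0.      0.0001] turn [-0.0004 -0.0012 -0.0012]
```

{"method": "play_rows", "body": {
  "plan": [
    [0,0.0008,0.0094,0.1527,0,0,0],
    [0,0.0008,0.0094,0.1527,0,0,0],
    [0,0,0,0,0,0,0]
  ]
}}

```text
t: 71.78
ee_pos: [0.5716, -0.0979, 0.1245]
tool_rot: [[-0.059, 0.94, 0.335], [0.998, 0.053, 0.026], [0.006, 0.336, -0.942]]
force: [-0.5, -0.3, -0.6]
grip_width: 0.0088
grasp_force: 79.2
```

{"method": "play_rows", "body": {
  "plan": [
    [0,0.0008,0.0094,0.1527,0,0,0],
    [0,0.0008,0.0094,0.1527,0,0,0],
    [0,0,0,0,0,0,0],
    [0,0,0,0,0,0,0]
  ]
}}

```text
t: 72.28
ee_pos: [0.5774, -0.0979, 0.1119]
tool_rot: [[-0.057, 0.996, 0.063], [0.998, 0.057, 0.007], [0.004, 0.063, -0.998]]
force: [-0.4, 0.1, 0.2]
grip_width: 0.0084
grasp_force: 80.9
```

```bash
python3 - <<'E'
from h import *
gow(1,.0,.001,0,dy=.0007)
E
```

```text
t72.3 p [ 0.5774 -0.0979  0.1119] yaw93.3 tilt [ 0.063  0.007 -0.998] w0.0084 g81 F [-0.4  0.1  0.2] j [-0.41 -0.01 -0.23  1.29  0.03  1.11]
 shift [-0.0008 -0.0072  0.0134] turn [ 0.063  -0.0037 -0.0024]
```

{"method": "play_rows", "body": {
  "plan": [
    [-0.0004,0.0008,0.0054,0.063,-0.003,0,0],
    [0,0,0,0,0,0,0],
    [0,0,0,0,0,0,0]
  ]
}}

```text
t: 72.65
ee_pos: [0.5787, -0.0984, 0.1071]
tool_rot: [[-0.057, 0.998, 0.0], [0.998, 0.057, 0.0], [0.0, 0.0, -1.0]]
force: [0.1, -0.7, -0.0]
grip_width: 0.0084
grasp_force: 80.8
```

```bash
python3 - <<'E'
from h import *
gow(1,.0,.001,0,dy=.0007)
E
```

```text
t72.7 p [ 0.5787 -0.0984  0.1071] yaw93.2 tilt [ 0.  0. -1.] w0.0084 g81 F [ 0.1 -0.7 -0. ] j [-0.39  0.08 -0.16  1.34  0.    1.12]
 shift [-0.0001 -0.0077  0.0091] turn [ 0.0003 -0.0001 -0.0026]
```

{"method": "play_rows", "body": {
  "plan": [
    [0,-0.0075,0.003,0,0,0,0],
    [0,0,0.004,0,0,0,0],
    [0,0,0.0015,0,0,0,0],
    [0,0,0,0,0,0,0]
  ]
}}

```text
t: 73.15
ee_pos: [0.5711, -0.0987, 0.097]
tool_rot: [[-0.057, 0.998, -0.004], [0.998, 0.057, 0.001], [0.001, -0.004, -1.0]]
force: [-2.3, -0.2, 1.7]
grip_width: 0.0084
grasp_force: 81.4
```

```bash
python3 - <<'E'
from h import *
gow(1,.0,.0,0,dy=.0007)
E
```

```text
t73.2 p [ 0.5711 -0.0987  0.097 ] yaw93.3 tilt [-0.004  0.001 -1.   ] w0.0084 g81 F [-2.3 -0.2  1.7] j [-0.4   0.07 -0.19  1.32 -0.    1.12]
 shift [-0.0002  0.      0.    ] turn [-0.0041 -0.0009 -0.0023]
```

Seat contact at the expected height. Release, lift, and pull back out of view.

{"method": "play_rows", "body": {
  "plan": [
    [0,0,0.0007,0,0,0,0],
    [0,0,0,0,0,0,0],
    [0,0,0,0,0,0,0.3],
    [0,0,0,0,0,0,0.3],
    [0,0,0,0,0,0,0.3],
    [0,0,-0.03,0,0,0,0.3],
    [0,0,-0.05,0,0,0,0.4],
    [0,0,-0.03,0,0,0,0.4]
  ]
}}

```text
t: 74.15
ee_pos: [0.5722, -0.099, 0.2087]
tool_rot: [[-0.057, 0.998, -0.002], [0.998, 0.057, -0.0], [-0.0, -0.002, -1.0]]
force: [-0.2, -0.2, 0.8]
grip_width: 0.0342
grasp_force: 0.0
```

{"method": "play_rows", "body": {
  "plan": [
    [0.055,-0.01,0,0,0,0,0.4],
    [0.055,-0.01,0,0,0,0,0.4],
    [0.055,-0.01,0,0,0,0,0.4],
    [0.055,-0.01,0,0,0,0,0.4],
    [0.055,-0.01,0,0,0,0,0.4],
    [0.055,-0.01,0,0,0,0,0.4],
    [0,0,0,0,0,0,0.4]
  ]
}}

```text
t: 75.03
ee_pos: [0.4916, 0.2305, 0.2067]
tool_rot: [[-0.062, 0.998, -0.004], [0.998, 0.062, 0.001], [0.002, -0.004, -1.0]]
force: [-0.3, 0.1, 0.6]
grip_width: 0.034
grasp_force: 0.0
```

```bash
python3 - <<'E'
from h import *
st();T=cam("top");S=cam("scene")
f=lambda im,s:cv2.resize(im,(s,590),interpolation=cv2.INTER_CUBIC)
cv2.imwrite("pics/z.png",np.hstack([f(S["color"][125:215,265:375,::-1],400),f(T["color"][150:232,290:410,::-1],400)]))
E
```

```text
t75.0 p [0.4916 0.2305 0.2067] yaw93.5 tilt [-0.004  0.001 -1.   ] w0.0340 g0 F [-0.3  0.1  0.6] j [ 0.2  -0.07 -0.12  1.52  0.    1.7 ]
```

View pics/z.png

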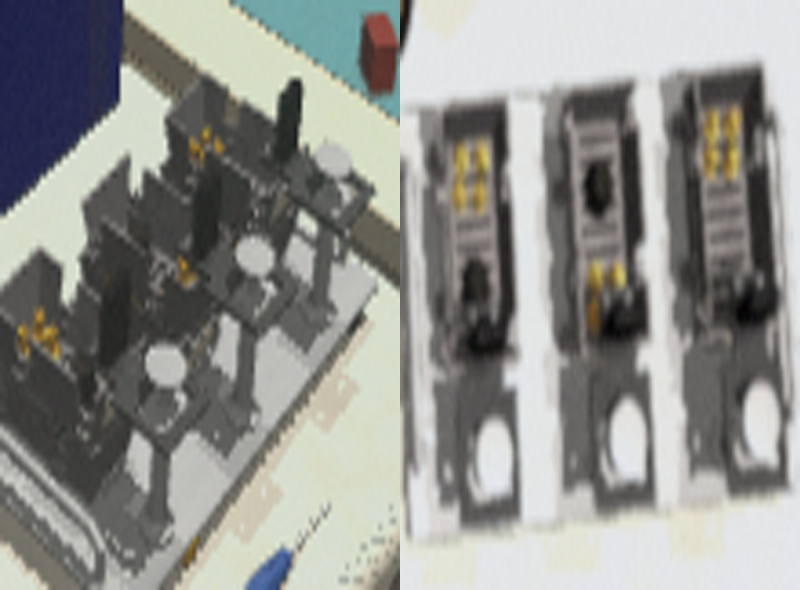

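All three keepers lie flat under their white heads (right view (495,455), (628,440), (762,420)), with tongues over the trays. The knobs stand in trays 1 (475,280) and 2 (600,190). Handing in.

```bash
python3 -c "
from rig import *
print(job_done())"
```

```text
the job is handed in; nothing more can be done
None
```

The job is handed in after about 75 s of robot time: the final pictures show all three trays set end for end on the lower trays, the knobs in the bay 1 and bay 2 trays, and a keeper flat under each stud head, but no verdict came back.

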